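# Shut the leaf jig on a shingle

### The arm

A 6-joint arm with a two-finger parallel gripper is mounted at the origin on a cart in front of the work surface, level with it; the furniture and walls round the work are solid. World frame = base frame: x ahead of the robot, y to its left, z up, the work surface at z = 0. Lengths are in m, angles in rad, forces in N, time in s.
With the tool pointing down it reaches from about 0.35 to 0.85 m from the base axis. Payload 8.1 kg.
Tool frame: the origin (TCP) lies on the centre line of the jaws, within the pads' length; the fingertips stand 11 mm ahead of it and the grasp point (between the pads) lies 8 mm behind it (tip_reach is the z of the fingertips in the tool frame, in m); z points along the fingers, y is the direction in which the jaws open and shut (so a half turn about z gives the same grasp; the last joint's range is limited). The gripper opens to 93 mm and grips with 3 to 60 N. Pads are 15 mm wide; open, the fingers measure 128 mm over their backs; the gripper's body (75 mm by 188 mm) begins 65 mm behind the grasp point.
Start: joints at [1.089, 0.13, 1.488, -0, 1.523, -0.085], TCP at [0.232, 0.553, 0.23] pointing down, gripper open.
Joint ranges: [-2.96, 2.96], [-0.89, 2.26], [0.02, 2.5], [-1.34, 4.48], [0, 2.73], [-2.66, 2.66]. Speed limits (rad/s): [2.39, 2.39, 2.79, 3.14, 3.14, 3.14].

### API

Orientations are given as a rotation vector (axis times angle).
In Python, from plant import read_state, read_camera, camera_params, close_job, silhouettes, tip_of, tip_reach gives the robot as it stands.
- The arm moves only by the shell command python3 -m creep 'ROWS' [FORCE]. ROWS is JSON, a list of rows, each a list of 5 numbers: the shift along the tool's x, y, z in m, then the turn about the tool's z in rad, then the closure in counts, from 0 (fully open) to 255 (shut). In form: [[dx, dy, dz, twist, gripper], ...]. A call has 1 to 12 rows; each row shifts and turns the commanded pose from where the row before left it, along the tool's axes as they then stand; what a row does not reach is not made up. A row lasts 1/12 s, in which the tool goes at most 41.7 mm and 7.16 degrees, less where a joint would pass 70% of its speed; a pose out of reach is approached as far as the arm can. A call is refused whole if a number of a shift passes 0.0417 or a number of a turn 0.125, either way. A call with a gripper value outside its range is refused whole. The fingers move at their own pace and stop on an object; FORCE is the grip in N (left out, the last holds). Time passes only in rows, so rows that do not move let the fingers close. It gives the time, the measured TCP pose, the force and the opening at its end, in the units of the state.
- read_state(): the state, without advancing time (a new reading comes with each control period).
- read_camera(name): name is "side" or "top"; returns the picture (420x560x3 uint8, red, green, blue); there is no depth.
- camera_params(name): a dict with "fov_y" (degrees; the focal length in pixels is half the picture's height over the tangent of half this angle, whatever the lens; pixels are square), "cx", "cy" (the principal point, pixels), "position" and "rotation" of the camera in the world. Camera axes: x right, y down, z forward; pixel columns grow to the right and rows downward; lengths in m; the calibration is good to about 2 mm. A picture is of the moment at which its call begins. camera_params takes no time and is no camera call.
- close_job(): hands the job in, once; it reports no verdict.
Trained networks look in the newest picture that a camera, given by its name, has taken for a name from the list of things; names that differ only in an ending like _2 or _b are one class to them, and where a whole thing is asked for, a point or a joint stands for the part that bears it (a point fixed in the world has none). Each returns a list of dicts, best first, with "confidence" (0 to 1); they miss things now and then, are a little off and sometimes report something else, mostly with a low value. They report only what shows in the picture. A call takes as long as a camera call.
- silhouettes(camera, query): "region" (420x560 bool, what is visible of it) and "pixel" ([column, row] in pixels, amid what is visible of it).
- tip_of(camera, query): "pixel" ([column, row] in pixels: a listed point, or the origin of a listed thing).
The state is a dict: "t": time; "q": joint angles; "dq": joint speeds; "joint_torque": joint torques, N m; "tool_pos": TCP position; "orientation": TCP orientation; "force": force on the tool from outside, world axes, zero at the start; "wrist_torque": the same for the moment, N m; "opening": finger opening in m.
Only numpy, scipy, OpenCV 4.12 (cv2) and the standard library are available. Lean on these libraries where they do the work, as an engineer would, in place of code of your own. Each camera call takes 0.05 s, during which the arm holds its last target.

### The job

Set up the drilling jig by pushing with the fingertips only: push the shingle along its channel until it is fully home against the end stop, then flip the open metal leaf over its hinge so that it lies flat over the shingle, and last turn the wooden button square across the leaf's tab. Do not grip or lift anything, and leave the other things on the bench where they are.

Things in the scene. Friction and masses are not known exactly. Their poses are not given: they have to be found in the camera images.
- jig: Shop-made leaf jig fixed to the table; all sizes in mm, in its frame. Plywood base board 270 (x) x 360 (y) x 12. Origin: centre of its underside, on the table; x points away from the robot to the end stop. Guide strips along x, tops at z 17.5, span x -55 to 115: the inner, with the hinge, y 8 to 30, the outer y -104 to -90; the channel between is 98 wide, its floor z 12, its near end open.
- end_stop (a point): Middle of the end stop's face, which closes the far end of the channel: at jig (115, -41, 12) mm, that is on the channel's floor; the stop's top is at z = 18. Frame parallel to the jig's.
- shingle: Thin grey shingle, loose, 116 x 96 x 7 mm, about 0.25 kg, flat in the channel. Origin: centre of its underside; its y axis (the 116) lies along the channel, its yaw is the jig's + 90 degrees. It starts 15 to 37 short of the stop; home, its far edge touches the stop and its origin is at jig (57, -41, 12). Similar shingles on the plank far right are not used.
- leaf (a joint): Angle of the leaf, rad: 0 = shut, flat over the channel (its own stop keeps it 1.5 mm off the shingle, top face at z = 24.5 mm); pi/2 = upright; starts open at 2.4 to 2.8, leaning back over the +y side. The hinge is stiff: the leaf stays at any angle and turns with 0.2 to 0.3 N m (2 to 3 N at the tab).
- leaf_hinge (a point): Middle of the hinge pin, at jig (57.5, 20, 22.5) mm; the pin runs along jig x; frame parallel to the jig's. The leaf is an aluminium plate 4 mm thick, centred on the pin in height: 80 wide (along x) out to 124 from the pin, then a tab 36 wide out to 150. Mass 0.15 kg.
- leaf_tab (a point): Middle of the end edge of the leaf's tab, 150 mm from the pin, mid-thickness. z axis: normal out of the leaf's outer face (the top when shut; it faces down and to jig +y when open); y axis: towards the pin. The outer face carries two drill bushes, 16 mm across and 7 mm high, 45 mm from the pin, 26 mm either side of the middle.
- button (a joint): Angle of the wooden turn-button, rad, anticlockwise from above: 0 = the bar lies along jig x, clear of the leaf's path; starts within 0.3 of that; +pi/2 or -pi/2 = square across the tab, one end over it; either way will do (stops at 1.9 both ways). It stays where it is left; about 1 N at an end turns it.
- button_bar (a point): Centre of the turn-button, half-way up the bar, on its upright pivot: jig (57.5, -147, 32.5) mm; its x axis runs along the bar and turns with it. Bar 70 x 16 x 12 mm pivoted at its middle, underside at z = 26.5 mm (2 mm above the shut leaf), top at z = 38.5 mm, standing on a round boss 18 mm across.
- pencil: Flat carpenter pencil 12 x 173 x 8, long along its y, origin centre of its underside; lies on the left part of the jig's base board, near the open leaf (mm); to be left alone.
- hammer: Hammer 109 x 282 x 24 lying on the table, handle along its y, head at +y; origin centre of its underside (mm); to be left alone.
- paint_brush: Paint brush 50 x 233 x 14 lying on the table right of the jig, long along its y; origin centre of its underside (mm); to be left alone.
- driver_yellow: Screwdriver 22 x 172 x 28 lying on the table beyond the jig, long along its y; origin centre of its underside (mm); to be left alone.
- block_b: Small wood off-cut 38 x 60 x 19 at the back right; origin centre of its underside (mm); to be left alone.

How it is judged:
By the outcome, as a careful person would: the job done as asked, in the order asked, and still so for the second after the job is handed in, with the robot touching nothing.
It also fails if it takes over 61 s, if anything falls off the work surface, if the arm or the gripper's body presses on something with over 40 N, if the wrist force passes 120 N, or if a joint passes its speed limit or range.

## Working session

There is one attempt and no reset: what is moved stays moved. The work goes in short steps, Python scripts to look and compute and a shell command to move; the robot and the scene stay as the last step left them, time stands still between calls to the robot, and variables do not carry over. Pictures are saved under pics/ and viewed, and the job is handed in when it is done.

```bash
ls; mkdir -p pics; cat > h.py <<'E'
import numpy as np, cv2
from plant import *
from scipy.spatial.transform import Rotation as R
def cam(n):
    p=camera_params(n); f=210/np.tan(np.radians(p['fov_y'])/2)
    return p,f,np.array(p['position']),np.array(p['rotation'])
def rot(M):
    M=np.array(M); return M if M.shape==(3,3) else R.from_rotvec(M).as_matrix()
def unproj(n,px,z):
    p,f,t,M=cam(n); M=rot(M)
    d=M@np.array([(px[0]-p['cx'])/f,(px[1]-p['cy'])/f,1]); return t+d*(z-t[2])/d[2]
def proj(n,P):
    p,f,t,M=cam(n); M=rot(M); c=(np.array(P)-t)@M
    return np.stack([p['cx']+f*c[...,0]/c[...,2],p['cy']+f*c[...,1]/c[...,2]],-1)
def save(n,name):
    im=read_camera(n); cv2.imwrite('pics/'+name,im[:,:,::-1]); return im
E
python3 - <<'E'
from h import *
for n in('top','side'):
    print(camera_params(n)); save(n,n+'0.png')
    for q in ('jig','end_stop','shingle','leaf_hinge','leaf_tab','button_bar'):
        r=tip_of(n,q); print(n,q,[(np.round(x['pixel'],1).tolist(),round(x['confidence'],2)) for x in r[:3]])
s=read_state();print(s); print(tip_reach if not callable(tip_reach) else tip_reach())
E
```

```text
pics
{'fov_y': 49.574487095895876, 'cx': 282.70759892805984, 'cy': 209.16566888419646, 'position': array([0.3448752 , 0.0567741 , 1.20396225]), 'rotation': array([-2.10614572,  2.11128641, -0.22996779])}
top jig [([259.8, 255.0], 0.73), ([197.2, 236.0], 0.64)]
top end_stop [([275.4, 208.9], 0.97)]
top shingle [([274.4, 241.3], 0.8)]
top leaf_hinge [([255.4, 229.7], 0.87)]
top leaf_tab [([196.2, 234.1], 0.71)]
top button_bar [([419.6, 268.5], 0.71), ([316.1, 227.8], 0.58)]
{'fov_y': 57.9994116192336, 'cx': 275.2307875636446, 'cy': 207.17888624323098, 'position': array([ 0.43885418, -0.86449575,  0.68570529]), 'rotation': array([-2.14460302,  0.15454041, -0.08628408])}
side jig [([241.7, 218.6], 0.72)]
side end_stop []
side shingle []
side leaf_hinge [([264.6, 208.1], 0.75)]
side leaf_tab []
side button_bar [([274.5, 238.6], 0.42)]
{'t': 0.7, 'q': array([ 1.08862899e+00,  1.30360150e-01,  1.48818378e+00, -5.03976343e-06,
        1.52299705e+00, -8.54031103e-02]), 'dq': array([-0.00013217, -0.00228932, -0.0014922 , -0.00061238,  0.00089895,
       -0.00092231]), 'joint_torque': array([ 3.46919987e-04, -5.59581614e+01, -4.91958582e+01,  7.67372386e-02,
        2.26242619e-02, -3.09360964e-06]), 'tool_pos': array([0.23185192, 0.55341132, 0.22966796]), 'orientation': array([6.19151697e-01, 3.07995687e+00, 7.57044074e-05]), 'force': array([ 0.23581476, -0.32828384, -0.4105012 ]), 'wrist_torque': array([ 0.04302783, -0.04571269, -0.01848652]), 'opening': 0.09292805856098259}
0.011
```

View pics/top0.png

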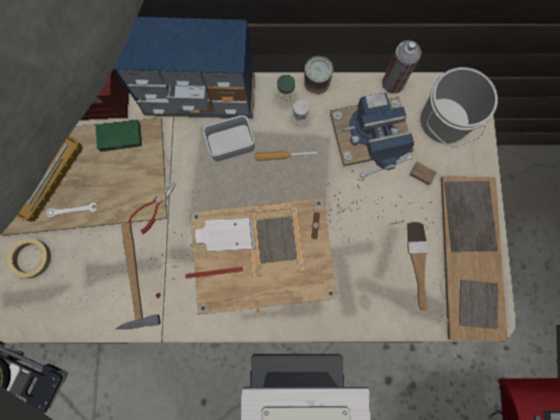

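View pics/side0.png

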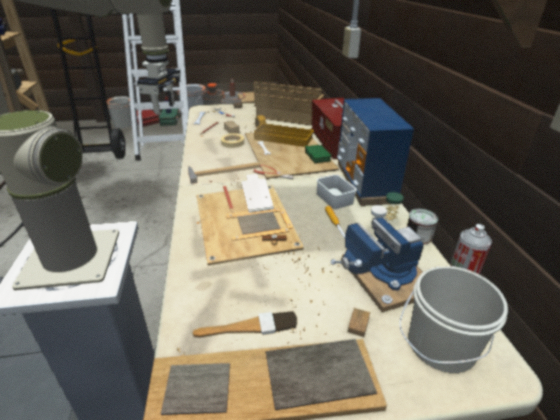

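```bash
python3 - <<'E'
from h import *
from scipy.optimize import least_squares
im=cv2.imread('pics/top0.png')
c=im[190:325,180:345]; cv2.imwrite('pics/crop0.png',cv2.resize(c,None,fx=4.8,fy=4.4,interpolation=cv2.INTER_CUBIC))
for n,ql in (('top',('jig','shingle','leaf','button','pencil')),('side',('jig','shingle','leaf','button'))):
  read_camera(n)
  for q in ql:
    r=silhouettes(n,q)
    for x in r[:2]:
        m=x['region'].astype(np.uint8); cs,_=cv2.findContours(m,0,2); k=max(cs,key=cv2.contourArea)
        print(n,q,round(x['confidence'],2),m.sum(),np.round(x['pixel'],1),np.round(cv2.boxPoints(cv2.minAreaRect(k)),1).tolist())
        np.save(f'{n}_{q}.npy',m) if x is r[0] else 0
E
```

```text
top jig 0.55 12165 [253.5 262.1] [[185.60000610351562, 212.5], [324.70001220703125, 196.5], [336.5, 298.70001220703125], [197.39999389648438, 314.79998779296875]]
top shingle 0.73 1559 [273.4 240.8] [[255.39999389648438, 219.8000030517578], [291.6000061035156, 216.0], [296.1000061035156, 259.6000061035156], [259.8999938964844, 263.29998779296875]]
top leaf 0.88 1606 [227.3 234.3] [[193.39999389648438, 220.5], [253.1999969482422, 218.3000030517578], [254.3000030517578, 249.39999389648438], [194.5, 251.60000610351562]]
top button 0.58 155 [315.8 221.7] [[310.0, 237.60000610351562], [313.20001220703125, 212.5], [319.6000061035156, 213.3000030517578], [316.3999938964844, 238.39999389648438]]
top button 0.32 312 [214.2 272.6] [[184.5, 272.79998779296875], [248.6999969482422, 264.79998779296875], [249.39999389648438, 270.3999938964844], [185.1999969482422, 278.5]]
top pencil 0.5 255 [215.1 271. ] [[185.60000610351562, 273.29998779296875], [245.8000030517578, 266.20001220703125], [246.3000030517578, 270.79998779296875], [186.10000610351562, 277.8999938964844]]
side jig 0.88 5560 [239.8 228.6] [[193.60000610351562, 185.39999389648438], [288.8999938964844, 169.0], [302.79998779296875, 249.5], [207.5, 265.8999938964844]]
side shingle 0.66 690 [258.7 222.3] [[237.60000610351562, 216.10000610351562], [276.79998779296875, 210.5], [279.5, 229.1999969482422], [240.3000030517578, 234.8000030517578]]
side leaf 0.93 739 [258.2 191.4] [[240.5, 176.89999389648438], [263.1000061035156, 171.1999969482422], [272.1000061035156, 207.5], [249.5, 213.10000610351562]]
side leaf 0.58 1467 [258.  327.6] [[191.39999389648438, 325.1000061035156], [295.1000061035156, 307.79998779296875], [298.70001220703125, 329.1000061035156], [194.89999389648438, 346.3999938964844]]
side button 0.62 154 [272.8 236.3] [[261.6000061035156, 236.0], [285.70001220703125, 233.39999389648438], [286.3999938964844, 239.8000030517578], [262.29998779296875, 242.5]]
```

View pics/crop0.png

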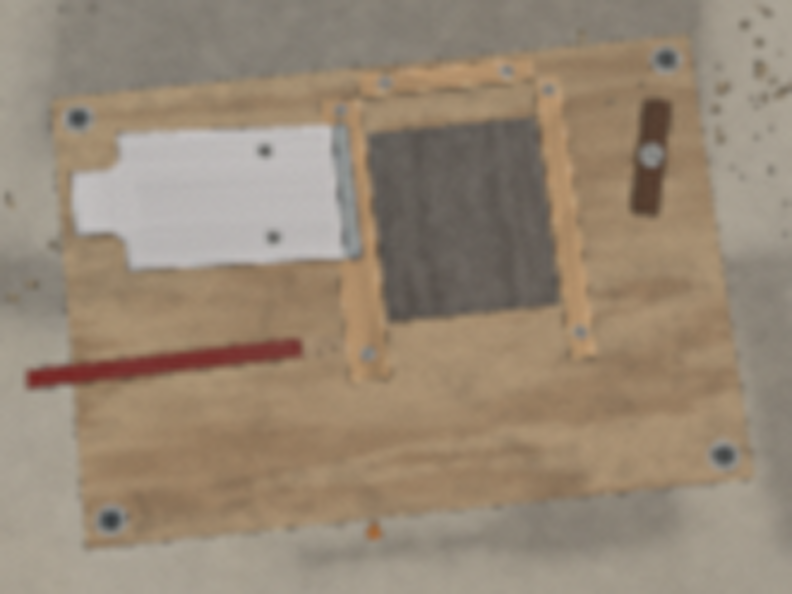

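```bash
cat >> h.py <<'E'
def J(pose,P):
    P=np.array(P,float)/1000; c,s=np.cos(pose[2]),np.sin(pose[2])
    return np.stack([pose[0]+c*P[...,0]-s*P[...,1],pose[1]+s*P[...,0]+c*P[...,1],P[...,2]],-1)
E
python3 - <<'E'
from h import *
from scipy.optimize import least_squares
up=lambda u:np.array([180+(u[0]+.5)/4.8-.5,190+(u[1]+.5)/4.4-.5])
obs=[((52,102),(135,180,12)),((688,38),(135,-180,12)),((750,478),(-135,-180,12)),((86,548),(-135,180,12)),
((652,155),(57.5,-147,38.5)),((348,380),(-55,30,17.5)),((388,380),(-55,8,17.5)),((597,358),(-55,-104,17.5)),((572,360),(-55,-90,17.5))]
U=np.array([up(a) for a,_ in obs]);P=np.array([b for _,b in obs])
f=lambda p:(proj('top',J(p,P))-U).ravel()
r=least_squares(f,[.35,.05,0],loss='soft_l1',f_scale=.5);p=r.x;print(p,np.round(r.fun.reshape(-1,2),1).tolist())
np.save('pose.npy',p)
inv=lambda w:(np.array([[np.cos(p[2]),np.sin(p[2])],[-np.sin(p[2]),np.cos(p[2])]])@(np.array(w)[:2]-p[:2])*1000).round(1)
for n,us,z in (('shingle',[(365,135),(540,118),(558,303),(388,321)],.019),('button',[(657,98),(652,155),(645,215)],.0385)):
    for u in us: print(n,inv(unproj('top',up(u),z)))
print('stop',inv(unproj('top',(275.4,208.9),.012)),'hinge',inv(unproj('top',(255.4,229.7),.0225)))
# leaf angle
for a in np.arange(2.3,2.9,.1):
    pt=lambda x,d:(57.5+x,20-d*np.cos(a),22.5+d*np.sin(a))
    q=proj('top',J(p,[pt(18,150),pt(-18,150),pt(40,124),pt(-40,124)])); 
    print(round(a,1),np.round(q,1).tolist(), np.round(proj('side',J(p,[pt(18,150),pt(-18,150)])),1).tolist())
print('obs',[up(u).round(1).tolist() for u in[(72,175),(76,236),(118,132),(130,270)]])
print('side corners',proj('side',J(p,P)).round(1).tolist())
im=cv2.imread('pics/side0.png')
c=im[150:275,180:320]; cv2.imwrite('pics/crop1.png',cv2.resize(c,None,fx=4.8,fy=4.8,interpolation=cv2.INTER_CUBIC))
E
```

```text
[0.48393137 0.10900682 0.10827911] [[-0.5, -1.0], [0.2, -0.8], [0.9, 0.5], [-0.5, 0.5], [-0.1, 0.3], [0.3, 0.6], [0.4, -0.4], [-0.2, -0.2], [-0.3, -0.1]]
shingle [91.2  7. ]
shingle [ 90.9 -90.3]
shingle [-21.2 -87.2]
shingle [-21.6   5.6]
button [  92.1 -154.3]
button [  58.1 -147.3]
button [  23. -139.]
stop [117.7 -48.5] hinge [65.5 10. ]
2.3 [[206.6, 222.7], [207.7, 237.5], [214.3, 214.6], [216.9, 246.9]] [[258.6, 163.3], [247.6, 164.5]]
2.4 [[202.9, 224.0], [204.0, 238.6], [211.2, 215.7], [213.7, 247.8]] [[257.9, 164.8], [247.1, 166.0]]
2.5 [[199.8, 225.2], [200.8, 239.8], [208.6, 216.8], [211.1, 248.7]] [[257.4, 166.6], [246.7, 167.9]]
2.6 [[197.3, 226.5], [198.3, 240.9], [206.5, 217.9], [208.9, 249.5]] [[257.0, 168.9], [246.4, 170.1]]
2.7 [[195.4, 227.8], [196.4, 242.0], [204.9, 219.0], [207.3, 250.3]] [[256.6, 171.4], [246.1, 172.7]]
2.8 [[194.1, 229.0], [195.1, 243.0], [203.8, 220.0], [206.1, 251.1]] [[256.4, 174.3], [246.0, 175.5]]
2.9 [[193.5, 230.1], [194.5, 244.0], [203.2, 221.1], [205.5, 251.8]] [[256.2, 177.4], [245.9, 178.6]]
obs [[194.6, 229.4], [195.4, 243.2], [204.2, 219.6], [206.7, 251.0]]
side corners [[272.0, 185.0], [303.2, 246.8], [206.4, 262.8], [195.5, 194.7], [273.6, 236.5], [224.9, 213.9], [226.0, 217.8], [231.6, 239.4], [230.9, 236.5]]
```

View pics/crop1.png

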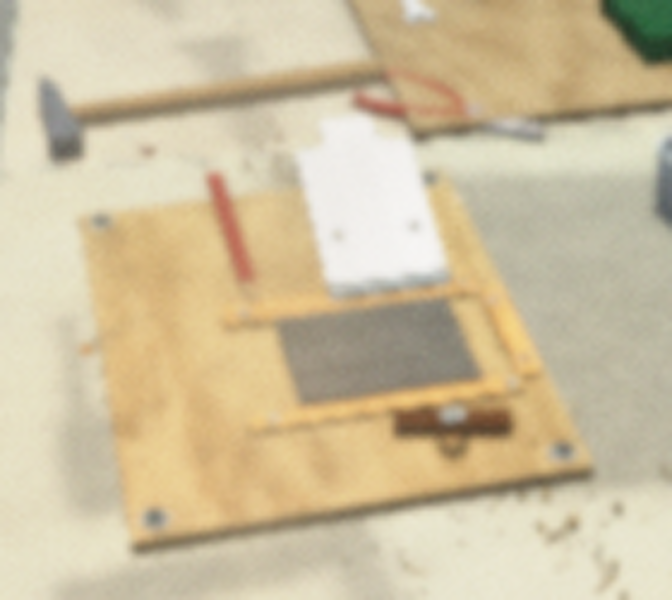

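```bash
cat > d.py <<'E'
import sys
from h import *
p=np.load('pose.npy'); s=read_state(); M=R.from_rotvec(s['orientation']).as_matrix()
c,sn=np.cos(p[2]),np.sin(p[2]); JR=np.array([[c,-sn,0],[sn,c,0],[0,0,1]])
yaw=np.arctan2(M[1,1],M[0,1]); 
j=JR.T@(s['tool_pos']-np.array([p[0],p[1],0])-0)*1000; j[2]-=11
print('t',round(s['t'],2),'tip in jig mm',j.round(1),'twist needed',round(-(p[2]+np.pi/2-yaw),3),'F',s['force'].round(1),'Fjig',(JR.T@s['force']).round(1),'open',round(s['opening'],4),'q6',s['q'][5].round(2))
for a in sys.argv[1:]:
    t=np.array(eval(a),float); d=JR@(t-j); print(a,'tool delta mm',(M.T@d).round(1))
    j=t
E
python3 d.py '(-50,-41,120)'; python3 -m creep '[[0,0,0,-0.102,255],[0,0,0,-0.102,255],[0,0,0,-0.102,255],[0,0,0,-0.102,255],[0,0,0,-0.102,255]]' 20; python3 d.py '(-50,-41,120)'
```

```text
t 1.25 tip in jig mm [-202.6  469.   218.6] twist needed -0.505 F [ 0.3 -0.3  0. ] Fjig [ 0.3 -0.3  0. ] open 0.093 q6 -0.09
(-50,-41,120) tool delta mm [-380.3 -372.5   98.7]
t: 1.67
tool_pos: [0.2319, 0.5534, 0.2297]
orientation: [0.186, -3.136, -0.0]
force: [0.1, -0.1, -0.1]
opening: 0.0646
t 1.67 tip in jig mm [-202.6  469.   218.7] twist needed 0.01 F [ 0.1 -0.1 -0.1] Fjig [ 0.1 -0.1 -0.1] open 0.0646 q6 -0.6
(-50,-41,120) tool delta mm [-147.5 -511.5   98.6]
```

```bash
python3 -m creep '[[-0.0075,-0.025,0,0.01,255],[-0.0075,-0.025,0,0,255],[-0.0075,-0.025,0,0,255],[-0.0075,-0.025,0,0,255],[-0.0075,-0.025,0,0,255],[-0.0075,-0.025,0,0,255],[-0.0075,-0.025,0,0,255],[-0.0075,-0.025,0,0,255],[-0.0075,-0.025,0,0,255],[-0.0075,-0.025,0,0,255],[-0.0075,-0.025,0,0,255],[-0.0075,-0.025,0,0,255]]'; python3 d.py '(-50,-41,120)' '(-45,-41,15)'
```

```text
t: 2.67
tool_pos: [0.3528, 0.2632, 0.2298]
orientation: [-0.162, 3.137, 0.0]
force: [0.8, 0.5, 0.5]
opening: 0.0006
t 2.67 tip in jig mm [-113.6  167.5  218.8] twist needed -0.005 F [0.8 0.5 0.5] Fjig [0.9 0.4 0.5] open 0.0006 q6 -1.15
(-50,-41,120) tool delta mm [ -64.6 -208.2   98.8]
(-45,-41,15) tool delta mm [ -4.9  -0.  105. ]
```

```bash
python3 -m creep '[[-0.007,-0.026,0.008,0,255],[-0.008,-0.026,0.012,0,255],[-0.008,-0.026,0.012,0,255],[-0.008,-0.026,0.012,0,255],[-0.008,-0.026,0.012,0,255],[-0.008,-0.026,0.012,0,255],[-0.008,-0.026,0.012,0,255],[-0.008,-0.026,0.012,-0.005,255],[0,0,0.02,0,255],[0,0,0.02,0,255],[0,0,0.02,0,255],[0,0,0,0,255]]'; python3 d.py '(-46,-41,16)' '(-28,-41,16)' '(-7,-41,16)'
python3 - <<'E'
from h import *
im=save('top','top1.png'); c=im[190:325,180:345,::-1]; cv2.imwrite('pics/crop2.png',cv2.resize(c,None,fx=4.8,fy=4.4,interpolation=cv2.INTER_CUBIC))
E
```

```text
t: 3.67
tool_pos: [0.4337, 0.0636, 0.0738]
orientation: [0.168, -3.131, -0.0]
force: [-0.6, -0.8, -0.2]
opening: 0.0001
t 3.67 tip in jig mm [-54.9 -39.7  62.8] twist needed -0.001 F [-0.6 -0.8 -0.2] Fjig [-0.7 -0.7 -0.2] open 0.0001 q6 -1.65
(-46,-41,16) tool delta mm [-9.2 -1.3 46.7]
(-28,-41,16) tool delta mm [-18.    0.   -0.1]
(-7,-41,16) tool delta mm [-21.    0.   -0.1]
```

View pics/crop2.png

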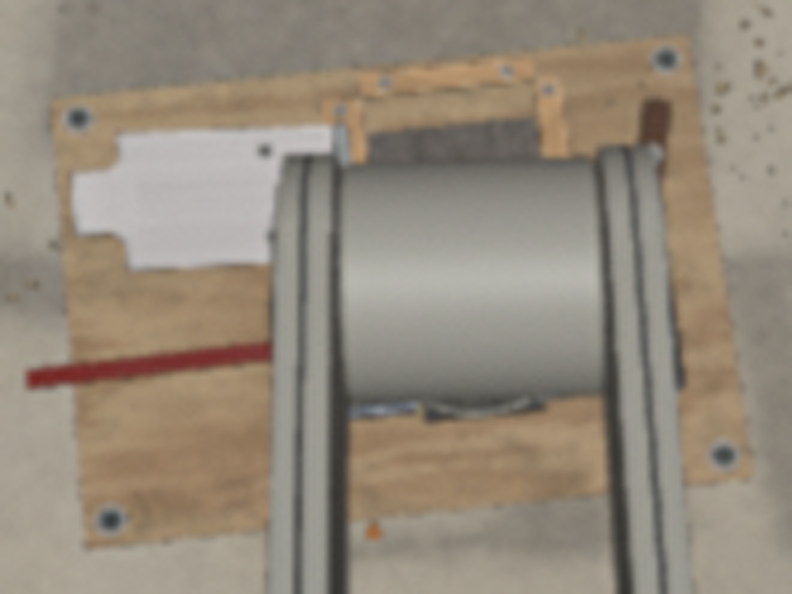

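```bash
python3 -m creep '[[-0.004,-0.001,0.015,0,255],[-0.003,0,0.015,0,255],[-0.002,0,0.01,0,255],[0,0,0.005,0,255],[0,0,0.002,0,255],[0,0,0,0,255]]'; python3 d.py '(-28,-41,16)'; python3 -m creep '[[-0.005,0,0,0,255],[-0.005,0,0,0,255],[-0.005,0,0,0,255],[-0.003,0,0,0,255],[0,0,0,0,255]]'; python3 d.py '(-7,-41,16)'
python3 - <<'E'
from h import *
im=save('side','side1.png'); c=im[150:275,180:320,::-1]; cv2.imwrite('pics/crop3.png',cv2.resize(c,None,fx=4.8,fy=4.8,interpolation=cv2.INTER_CUBIC))
E
```

```text
t: 4.22
tool_pos: [0.4457, 0.064, 0.0309]
orientation: [0.17, -3.137, -0.0]
force: [0.5, -0.6, -0.0]
opening: 0.0004
t 4.22 tip in jig mm [-42.9 -40.6  19.9] twist needed 0.0 F [ 0.5 -0.6 -0. ] Fjig [ 0.5 -0.7 -0. ] open 0.0004 q6 -1.65
(-28,-41,16) tool delta mm [-14.9  -0.4   3.9]
t: 4.63
tool_pos: [0.4647, 0.0659, 0.0312]
orientation: [-0.17, 3.136, -0.0]
force: [0.0, 0.2, 0.8]
opening: 0.0002
t 4.63 tip in jig mm [-23.7 -40.7  20.2] twist needed -0.0 F [0.  0.2 0.8] Fjig [0.1 0.2 0.8] open 0.0002 q6 -1.65
(-7,-41,16) tool delta mm [-16.7  -0.3   4.2]
```

View pics/crop3.png

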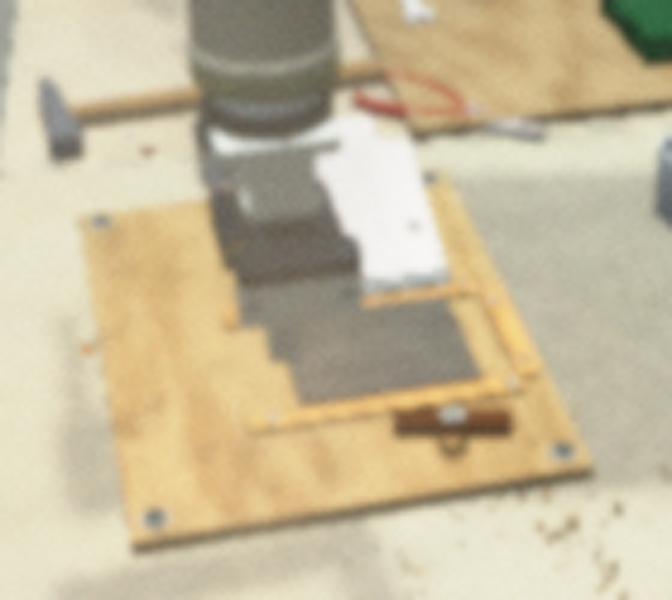

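```bash
python3 -m creep '[[0.01,0,0,0,255],[0.01,0,0,0,255],[0.003,0,0,0,255],[0,0,0,0,255],[0,0,0.0045,0,255],[0,0,0,0,255],[0,0,0,0,255]]'; python3 d.py '(-7,-41,15)'
```

```text
t: 5.27
tool_pos: [0.4408, 0.0634, 0.0259]
orientation: [0.17, -3.137, -0.0]
force: [0.0, -0.3, -0.2]
opening: 0.0006
t 5.27 tip in jig mm [-47.8 -40.7  14.9] twist needed -0.0 F [ 0.  -0.3 -0.2] Fjig [-0.  -0.3 -0.2] open 0.0006 q6 -1.65
(-7,-41,15) tool delta mm [-40.8  -0.3  -0.1]
```

```bash
python3 -m creep '[[-0.006,0,0,0,255],[-0.006,0,0,0,255],[-0.005,0,0,0,255],[-0.004,0,0,0,255],[-0.004,0,0,0,255],[-0.004,0,0,0,255],[-0.003,0,0,0,255],[-0.002,0,0,0,255],[0,0,0,0,255]]'; python3 d.py '(-7,-41,15)'
```

```text
t: 6.02
tool_pos: [0.4752, 0.0671, 0.0261]
orientation: [-0.17, 3.136, -0.0]
force: [-0.1, 0.3, -0.1]
opening: 0.0003
t 6.02 tip in jig mm [-13.2 -40.7  15.1] twist needed -0.0 F [-0.1  0.3 -0.1] Fjig [-0.1  0.3 -0.1] open 0.0003 q6 -1.65
(-7,-41,15) tool delta mm [-6.2 -0.3  0.1]
```

```bash
python3 -m creep '[[-0.002,0,0,0,255],[-0.002,0,0,0,255],[-0.001,0,0,0,255],[0,0,0,0,255]]'; python3 d.py;  python3 -m creep '[[-0.001,0,0,0,255],[-0.001,0,0,0,255],[0,0,0,0,255]]'; python3 d.py
```

```text
t: 6.35
tool_pos: [0.4797, 0.0676, 0.0261]
orientation: [-0.17, 3.137, -0.0]
force: [-0.8, -0.3, -0.1]
opening: 0.0006
t 6.35 tip in jig mm [ -8.7 -40.7  15.1] twist needed -0.0 F [-0.8 -0.3 -0.1] Fjig [-0.9 -0.3 -0.1] open 0.0006 q6 -1.64
t: 6.6
tool_pos: [0.4799, 0.0676, 0.0259]
orientation: [0.17, -3.133, 0.0]
force: [-10.9, -1.4, 8.5]
opening: 0.0005
t 6.6 tip in jig mm [ -8.4 -40.7  14.9] twist needed 0.0 F [-10.9  -1.4   8.5] Fjig [-11.   -0.2   8.5] open 0.0005 q6 -1.64
```

```bash
python3 - <<'E'
from h import *
im=save('side','side2.png'); c=im[150:275,180:320,::-1]; cv2.imwrite('pics/crop4.png',cv2.resize(c,None,fx=4.8,fy=4.8,interpolation=cv2.INTER_CUBIC))
E
```

```text
(no output)
```

View pics/crop4.png

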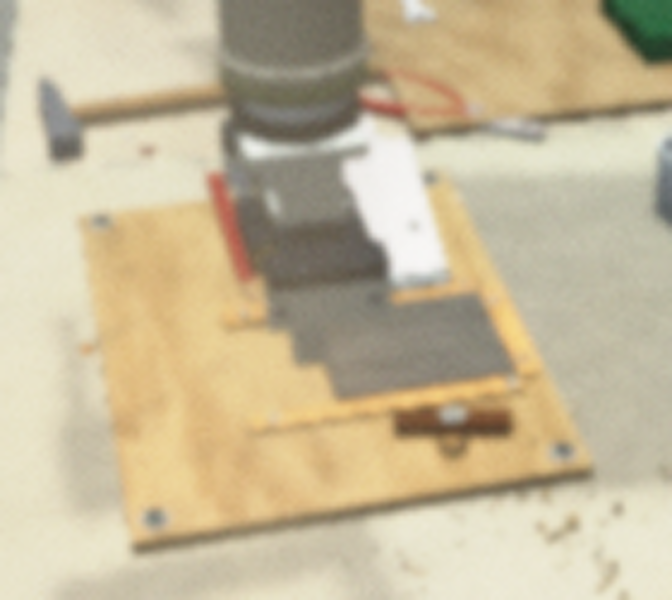

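```bash
python3 -m creep '[[0.005,0,0,0,255],[0.005,0,0,0,255],[0.005,0,-0.005,0,255],[0,0,-0.02,0,255],[0,0,-0.025,0,255],[0,0,-0.025,0,255],[0,0,-0.025,0,255],[0,0,-0.02,0,255],[0,0,0,0,255]]'; python3 d.py '(57.5,-41,135)' '(57.5,197,135)' '(57.5,197,37)'
```

```text
t: 7.4
tool_pos: [0.4695, 0.0663, 0.1517]
orientation: [-0.169, 3.128, -0.0]
force: [0.2, 0.7, 0.2]
opening: 0.0005
t 7.4 tip in jig mm [-19.  -40.9 140.7] twist needed -0.0 F [0.2 0.7 0.2] Fjig [0.3 0.7 0.2] open 0.0005 q6 -1.65
(57.5,-41,135) tool delta mm [-76.4  -0.1   6.4]
(57.5,197,135) tool delta mm [ 0.00e+00  2.38e+02 -2.00e-01]
(57.5,197,37) tool delta mm [ 0.9  0.1 98. ]
```

```bash
python3 -m creep '[[-0.007,0.024,0,0,255],[-0.007,0.024,0,0,255],[-0.007,0.024,0,0,255],[-0.007,0.024,0,0,255],[-0.008,0.024,0,0,255],[-0.008,0.024,0,0,255],[-0.008,0.024,0,0,255],[-0.008,0.024,0,0,255],[-0.008,0.024,0,0,255],[-0.008,0.022,0,0,255],[0,0,0,0,255],[0,0,0,0,255]]'; python3 d.py '(57.5,197,135)' '(57.5,197,37)'
```

```text
t: 8.4
tool_pos: [0.5158, 0.3115, 0.1453]
orientation: [0.173, -3.136, 0.001]
force: [0.4, 0.6, 0.0]
opening: 0.0005
t 8.4 tip in jig mm [ 53.6 197.9 134.3] twist needed 0.002 F [0.4 0.6 0. ] Fjig [0.4 0.6 0. ] open 0.0005 q6 -1.22
(57.5,197,135) tool delta mm [-3.9 -0.9 -0.7]
(57.5,197,37) tool delta mm [-0.1  0.1 98. ]
```

```bash
python3 -m creep '[[-0.004,0,0.014,0,255],[0,0,0.014,0,255],[0,0,0.014,0,255],[0,0,0.014,0,255],[0,0,0.014,0,255],[0,0,0.014,0,255],[0,0,0.013,0,255],[0,0,0,0,255]]'; python3 d.py 
python3 - <<'E'
from h import *
im=save('side','side3.png'); c=im[130:255,180:320,::-1]; cv2.imwrite('pics/crop5.png',cv2.resize(c,None,fx=4.8,fy=4.8,interpolation=cv2.INTER_CUBIC))
E
```

```text
t: 9.07
tool_pos: [0.5181, 0.3102, 0.0449]
orientation: [0.169, -3.132, 0.003]
force: [0.4, -0.9, 0.1]
opening: 0.0004
t 9.07 tip in jig mm [ 55.7 196.3  33.9] twist needed -0.0 F [ 0.4 -0.9  0.1] Fjig [ 0.3 -1.   0.1] open 0.0004 q6 -1.22
```

View pics/crop5.png

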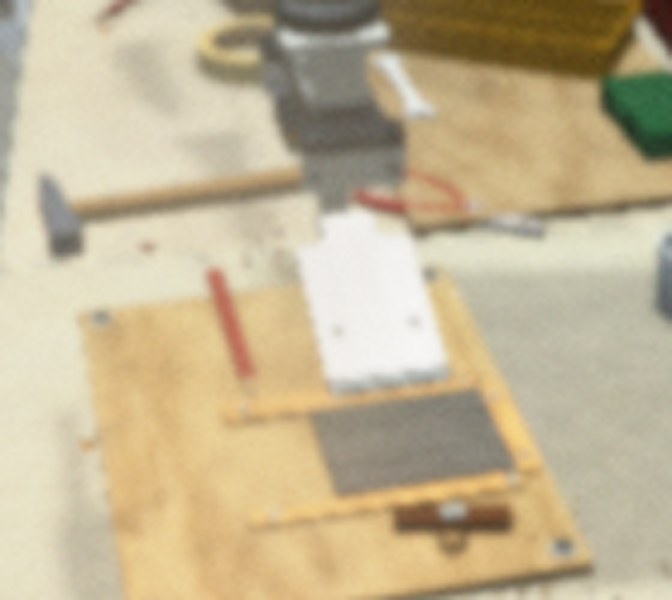

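```bash
python3 -m creep '[[-0.002,-0.006,0,0,255],[0,-0.006,0,0,255],[0,-0.005,0,0,255],[0,-0.003,0.0,0,255],[0,-0.003,-0.005,0,255],[0,-0.003,-0.007,0,255],[0,-0.003,-0.007,0,255],[0,-0.003,-0.007,0,255],[0,0,0,0,255]]'; python3 d.py '(57.5,165,63)' '(57.5,148,88)'
python3 - <<'E'
from h import *
im=save('side','side4.png'); c=im[130:255,180:320,::-1]; cv2.imwrite('pics/crop6.png',cv2.resize(c,None,fx=4.8,fy=4.8,interpolation=cv2.INTER_CUBIC))
E
```

```text
t: 9.87
tool_pos: [0.5271, 0.2798, 0.0774]
orientation: [-0.169, 3.134, 0.002]
force: [-0.1, 0.1, 1.5]
opening: 0.0005
t 9.87 tip in jig mm [ 61.4 165.1  66.4] twist needed -0.0 F [-0.1  0.1  1.5] Fjig [-0.1  0.1  1.5] open 0.0005 q6 -1.28
(57.5,165,63) tool delta mm [ 3.9 -0.1  3.4]
(57.5,148,88) tool delta mm [ -0.1 -17.  -25. ]
```

View pics/crop6.png

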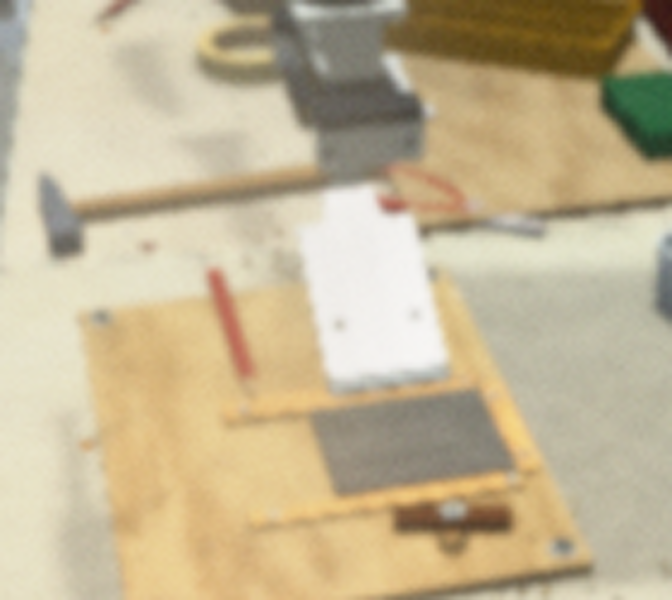

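```bash
python3 -m creep '[[0.002,-0.005,-0.008,0,255],[0.002,-0.005,-0.007,0,255],[0,-0.006,-0.007,0,255],[0,-0.007,-0.008,0,255],[0,-0.007,-0.008,0,255],[0,-0.008,-0.008,0,255],[0,-0.008,-0.007,0,255],[0,-0.009,-0.006,0,255],[0,-0.009,-0.006,0,255],[0,0,0,0,255]]'; python3 d.py '(57.5,101.7,133)' '(57.5,73.5,148)' 
python3 - <<'E'
from h import *
im=save('side','side5.png'); c=im[130:255,180:320,::-1]; cv2.imwrite('pics/crop7.png',cv2.resize(c,None,fx=4.8,fy=4.8,interpolation=cv2.INTER_CUBIC))
E
```

```text
t: 10.75
tool_pos: [0.5297, 0.214, 0.1416]
orientation: [-0.168, 3.135, -0.001]
force: [-0.1, 0.0, 0.3]
opening: 0.0002
t 10.75 tip in jig mm [ 56.9  99.4 130.6] twist needed -0.001 F [-0.1  0.   0.3] Fjig [-0.1  0.   0.3] open 0.0002 q6 -1.38
(57.5,101.7,133) tool delta mm [-0.6  2.3 -2.4]
(57.5,73.5,148) tool delta mm [ -0.1 -28.2 -15. ]
```

View pics/crop7.png

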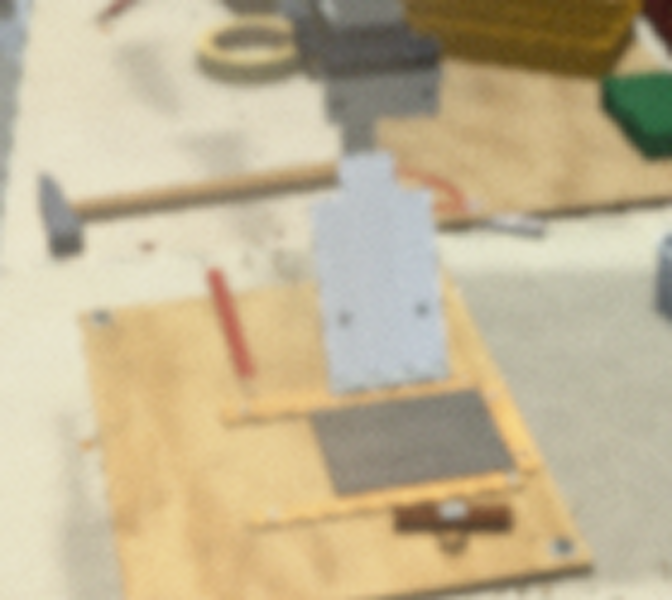

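```bash
python3 -m creep '[[0,-0.008,-0.006,0,255],[0,-0.009,-0.006,0,255],[0,-0.009,-0.005,0,255],[0,-0.01,-0.004,0,255],[0,-0.01,-0.003,0,255],[0,-0.01,-0.003,0,255],[0,-0.01,0,0,255],[0,-0.009,0,0,255],[0,-0.008,0,0,255],[0,0,0,0,255]]'; python3 d.py '(57.5,-9.5,149)' '(57.5,-32,134.6)' 
python3 - <<'E'
from h import *
im=save('side','side6.png'); c=im[130:255,180:320,::-1]; cv2.imwrite('pics/crop8.png',cv2.resize(c,None,fx=4.8,fy=4.8,interpolation=cv2.INTER_CUBIC))
E
```

```text
t: 11.63
tool_pos: [0.5378, 0.1315, 0.1668]
orientation: [0.168, -3.137, 0.001]
force: [-0.9, 0.3, -0.7]
opening: 0.0001
t 11.63 tip in jig mm [ 56.   16.5 155.8] twist needed -0.001 F [-0.9  0.3 -0.7] Fjig [-0.9  0.4 -0.7] open 0.0001 q6 -1.53
(57.5,-9.5,149) tool delta mm [ -1.5 -26.    6.9]
(57.5,-32,134.6) tool delta mm [ -0.  -22.5  14.4]
```

View pics/crop8.png

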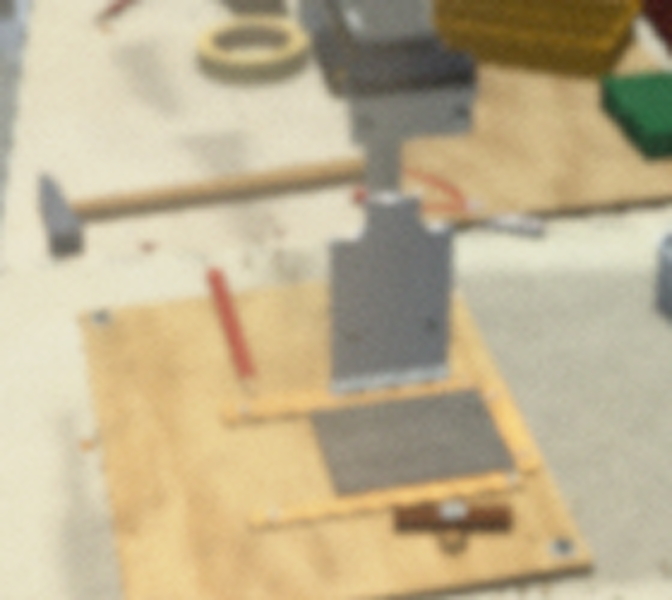

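```bash
python3 -m creep '[[-0.001,-0.008,0.001,0,255],[0,-0.009,0.002,0,255],[0,-0.009,0.004,0,255],[0,-0.008,0.004,0,255],[0,-0.007,0.005,0,255],[0,-0.007,0.005,0,255],[0,-0.007,0.006,0,255],[0,-0.006,0.006,0,255],[0,-0.006,0.006,0,255],[0,0,0,0,255]]'; python3 d.py '(57.5,-67,96.5)' '(57.5,-78,73.4)' 
python3 - <<'E'
from h import *
im=save('side','side7.png'); c=im[130:255,180:320,::-1]; cv2.imwrite('pics/crop9.png',cv2.resize(c,None,fx=4.8,fy=4.8,interpolation=cv2.INTER_CUBIC))
E
```

```text
t: 12.52
tool_pos: [0.545, 0.0656, 0.1261]
orientation: [0.168, -3.134, 0.001]
force: [1.2, 0.6, -0.6]
opening: 0.0004
t 12.52 tip in jig mm [ 56.  -49.8 115.1] twist needed -0.001 F [ 1.2  0.6 -0.6] Fjig [ 1.2  0.5 -0.6] open 0.0004 q6 -1.65
(57.5,-67,96.5) tool delta mm [ -1.5 -17.2  18.6]
(57.5,-78,73.4) tool delta mm [ -0.1 -11.   23.1]
```

View pics/crop9.png

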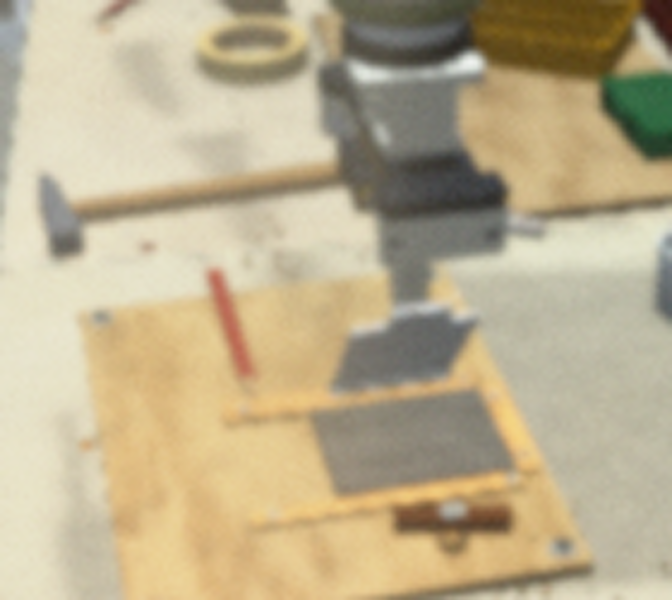

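```bash
python3 -m creep '[[-0.001,-0.006,0.006,0,255],[0,-0.006,0.006,0,255],[0,-0.005,0.007,0,255],[0,-0.004,0.008,0,255],[0,-0.004,0.008,0,255],[0,-0.003,0.008,0,255],[0,-0.003,0.008,0,255],[0,-0.002,0.008,0,255],[0,-0.002,0.007,0,255],[0,0,0,0,255]]'; python3 d.py '(57.5,-86,45)' '(57.5,-87,24.5)'
```

```text
t: 13.4
tool_pos: [0.5494, 0.0319, 0.06]
orientation: [0.169, -3.134, -0.0]
force: [-0.3, 0.5, -0.1]
opening: 0.0003
t 13.4 tip in jig mm [ 56.8 -83.8  49. ] twist needed -0.0 F [-0.3  0.5 -0.1] Fjig [-0.2  0.5 -0.1] open 0.0003 q6 -1.71
(57.5,-86,45) tool delta mm [-0.7 -2.2  4. ]
(57.5,-87,24.5) tool delta mm [-0.1 -1.  20.5]
```

```bash
python3 -m creep '[[0,-0.002,0.006,0,255],[0,-0.001,0.006,0,255],[0,0,0.005,0,255],[0,0,0.004,0,255],[0,0,0.003,0,255],[0,0,0,0,255]]'; python3 d.py; python3 -m creep '[[0,0,0.001,0,255],[0,0,0.001,0,255],[0,0,0,0,255]]'; python3 d.py
python3 - <<'E'
from h import *
im=save('side','side8.png'); c=im[130:255,180:320,::-1]; cv2.imwrite('pics/crop10.png',cv2.resize(c,None,fx=4.8,fy=4.8,interpolation=cv2.INTER_CUBIC))
E
```

```text
t: 13.9
tool_pos: [0.5506, 0.0292, 0.0373]
orientation: [0.17, -3.136, -0.0]
force: [-0.6, -0.6, -0.2]
opening: 0.0006
t 13.9 tip in jig mm [ 57.6 -86.5  26.3] twist needed 0.0 F [-0.6 -0.6 -0.2] Fjig [-0.6 -0.6 -0.2] open 0.0006 q6 -1.72
t: 14.15
tool_pos: [0.5511, 0.0292, 0.0361]
orientation: [-0.17, 3.137, 0.0]
force: [0.3, 0.9, -0.6]
opening: 0.0006
t 14.15 tip in jig mm [ 58.1 -86.6  25.1] twist needed 0.0 F [ 0.3  0.9 -0.6] Fjig [ 0.4  0.8 -0.6] open 0.0006 q6 -1.72
```

View pics/crop10.png

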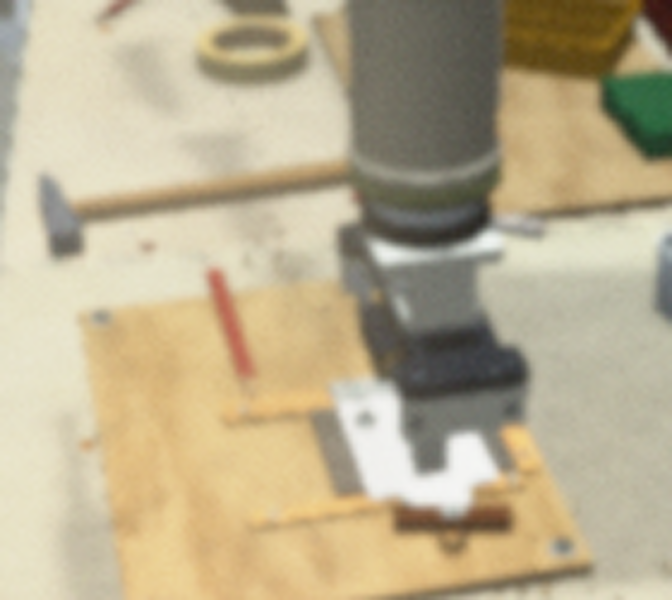

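```bash
python3 -m creep '[[0,0,0.001,0,255],[0,0,0,0,255],[0,0,0.001,0,255],[0,0,0,0,255]]'; python3 d.py '(88,-100,30)' '(88,-100,50)'
```

```text
t: 14.53
tool_pos: [0.5514, 0.0292, 0.0356]
orientation: [-0.17, 3.137, -0.0]
force: [-6.4, 0.8, 12.8]
opening: 0.0003
t 14.53 tip in jig mm [ 58.4 -86.7  24.6] twist needed 0.0 F [-6.4  0.8 12.8] Fjig [-6.3  1.5 12.8] open 0.0003 q6 -1.72
(88,-100,30) tool delta mm [-29.6 -13.3  -5.4]
(88,-100,50) tool delta mm [ -0.  -0. -20.]
```

```bash
python3 -m creep '[[0,0,-0.005,0,255],[0,0,-0.01,0,255],[0,0,-0.01,0,255],[-0.01,-0.006,-0.005,0,255],[-0.01,-0.008,0,0,255],[-0.01,-0.008,0,0,255],[0,0,0,0,255],[0,0,0,0,255]]'; python3 d.py '(88,-110,31)'
python3 - <<'E'
from h import *
im=save('side','side9.png'); c=im[130:255,180:320,::-1]; cv2.imwrite('pics/crop11.png',cv2.resize(c,None,fx=4.8,fy=4.8,interpolation=cv2.INTER_CUBIC))
E
```

```text
t: 15.2
tool_pos: [0.5837, 0.0103, 0.0648]
orientation: [-0.169, 3.136, -0.0]
force: [0.3, 0.1, -0.6]
opening: 0.001
t 15.2 tip in jig mm [  88.5 -108.9   53.8] twist needed -0.001 F [ 0.3  0.1 -0.6] Fjig [ 0.3  0.1 -0.6] open 0.001 q6 -1.75
(88,-110,31) tool delta mm [ 0.5 -1.1 22.8]
```

View pics/crop11.png

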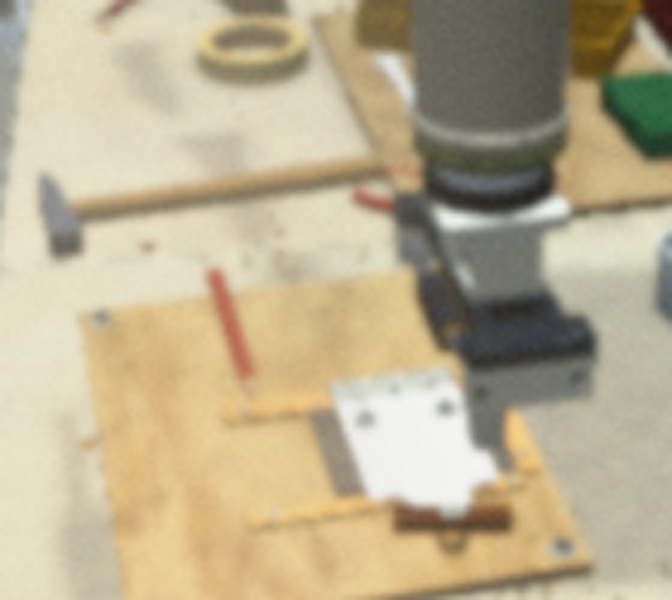

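```bash
python3 -m creep '[[0,0,0.008,0,255],[0,0,0.007,0,255],[0,0,0.005,0,255],[0,0,0.003,0,255],[0,0,0,0,255],[0,0,0,0,255]]'; python3 d.py; python3 -m creep '[[0,-0.006,0,0,255],[0,-0.006,0,0,255],[0,-0.006,0,0,255],[0,-0.005,0,0,255],[0,-0.005,0,0,255],[0.001,-0.005,0,0,255],[0.002,-0.005,0,0,255],[0,0,0,0,255]]'; python3 d.py '(80,-160,31)' '(74.5,-170,31)'
python3 - <<'E'
from h import *
im=save('side','side10.png'); c=im[130:255,180:320,::-1]; cv2.imwrite('pics/crop12.png',cv2.resize(c,None,fx=4.8,fy=4.8,interpolation=cv2.INTER_CUBIC))
E
```

```text
t: 15.75
tool_pos: [0.5828, 0.0106, 0.0406]
orientation: [0.17, -3.136, -0.0]
force: [0.2, 0.0, 0.3]
opening: 0.0001
t 15.75 tip in jig mm [  87.6 -108.5   29.6] twist needed 0.0 F [0.2 0.  0.3] Fjig [0.2 0.  0.3] open 0.0001 q6 -1.75
t: 16.42
tool_pos: [0.5843, -0.0287, 0.0412]
orientation: [-0.169, 3.137, -0.001]
force: [0.4, 0.8, 1.2]
opening: 0.0003
t 16.42 tip in jig mm [  84.8 -147.8   30.2] twist needed -0.001 F [0.4 0.8 1.2] Fjig [0.4 0.7 1.2] open 0.0003 q6 -1.81
(80,-160,31) tool delta mm [  4.8 -12.2  -0.8]
(74.5,-170,31) tool delta mm [  5.5 -10.    0. ]
```

View pics/crop12.png

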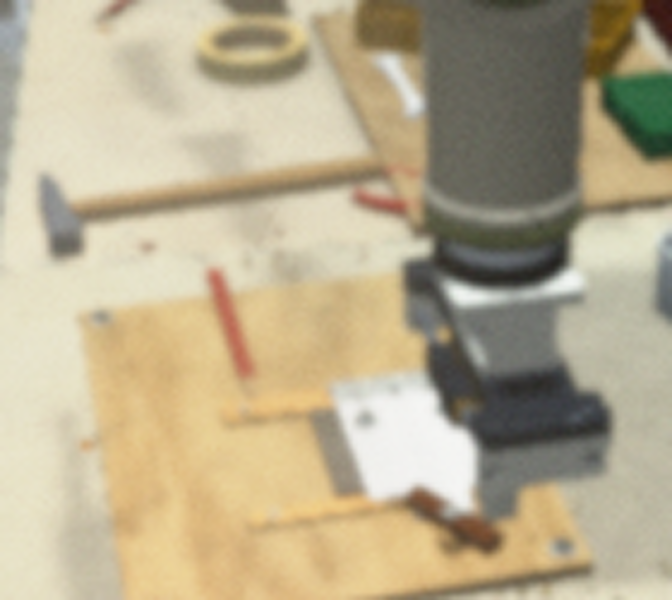

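```bash
python3 -m creep '[[0.001,-0.004,0,0,255],[0.001,-0.004,0,0,255],[0.002,-0.004,0,0,255],[0.002,-0.004,0,0,255],[0.002,-0.003,0,0,255],[0.002,-0.002,0,0,255],[0.001,-0.001,0,0,255],[0,0,0,0,255]]'; python3 d.py '(73,-171,31)' 
python3 - <<'E'
from h import *
im=save('side','side11.png'); c=im[130:255,180:320,::-1]; cv2.imwrite('pics/crop13.png',cv2.resize(c,None,fx=4.8,fy=4.8,interpolation=cv2.INTER_CUBIC))
E
```

```text
t: 17.13
tool_pos: [0.5757, -0.051, 0.0412]
orientation: [-0.169, 3.137, -0.0]
force: [0.3, -0.0, -0.5]
opening: 0.0007
t 17.13 tip in jig mm [  74.  -169.    30.2] twist needed -0.0 F [ 0.3 -0.  -0.5] Fjig [ 0.3 -0.  -0.5] open 0.0007 q6 -1.86
(73,-171,31) tool delta mm [ 1.  -2.  -0.8]
```

View pics/crop13.png

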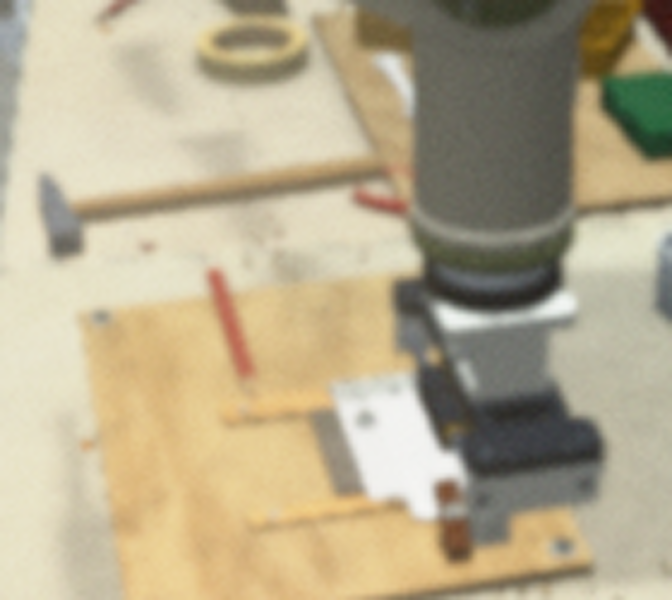

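```bash
python3 -m creep '[[0.001,0,0,0,255],[0,0,0,0,255],[0,0,0,0,255]]'; python3 d.py;  python3 -m creep '[[-0.006,0,0,0,255],[-0.01,0,0,0,255],[-0.005,0,-0.01,0,255],[0,0,-0.025,0,255],[0,0,-0.03,0,255],[0,0,-0.03,0,255],[0,0,-0.03,0,255],[0,-0.02,-0.02,0,255],[0,-0.03,-0.01,0,255],[0,-0.03,0,0,255],[0,-0.03,0,0,255],[0,-0.03,0,0,255]]'; python3 -m creep '[[0.02,-0.035,0,0,255],[0.02,-0.035,0,0,255],[0.02,-0.035,0,0,255],[0.02,-0.03,0,0,255],[0.02,-0.03,0,0,255],[0,-0.03,0,0,255],[0,0,0,0,255],[0,0,0,0,255]]'; python3 d.py
python3 - <<'E'
from h import *
im=save('top','top12.png'); c=im[190:325,180:345,::-1]; cv2.imwrite('pics/crop14.png',cv2.resize(c,None,fx=4.8,fy=4.4,interpolation=cv2.INTER_CUBIC))
im=save('side','side12.png'); c=im[150:275,180:320,::-1]; cv2.imwrite('pics/crop15.png',cv2.resize(c,None,fx=4.8,fy=4.8,interpolation=cv2.INTER_CUBIC))
E
```

```text
t: 17.43
tool_pos: [0.5752, -0.051, 0.0413]
orientation: [-0.17, 3.136, -0.001]
force: [2.8, -3.0, -0.9]
opening: 0.0007
t 17.43 tip in jig mm [  73.5 -169.    30.3] twist needed 0.0 F [ 2.8 -3.  -0.9] Fjig [ 2.5 -3.3 -0.9] open 0.0007 q6 -1.86
t: 18.43
tool_pos: [0.6111, -0.1887, 0.1975]
orientation: [-0.171, 3.136, -0.0]
force: [-0.2, 0.1, 0.4]
opening: 0.0005
t: 19.1
tool_pos: [0.5319, -0.3935, 0.1962]
orientation: [0.166, -3.137, -0.001]
force: [0.3, 0.4, -0.6]
opening: 0.0007
t 19.1 tip in jig mm [  -6.6 -504.8  185.2] twist needed -0.003 F [ 0.3  0.4 -0.6] Fjig [ 0.3  0.4 -0.6] open 0.0007 q6 -2.39
```

View pics/crop14.png

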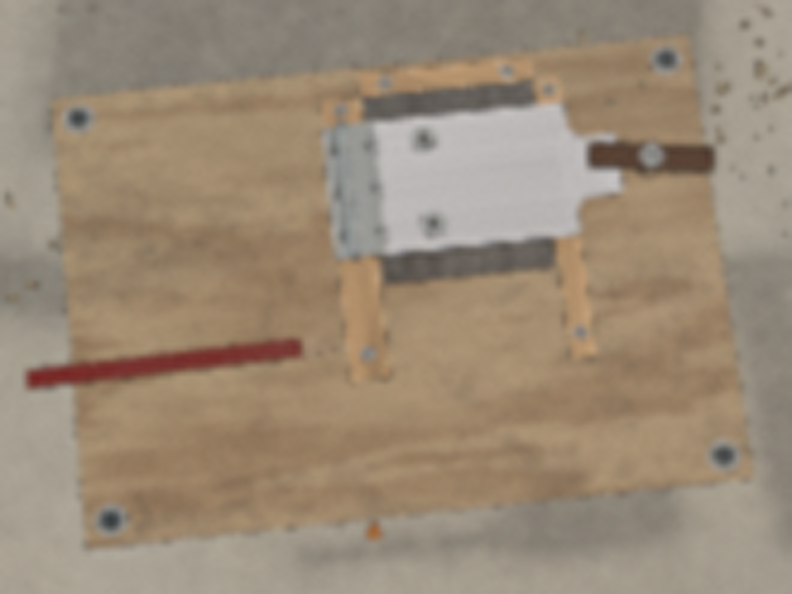

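View pics/crop15.png

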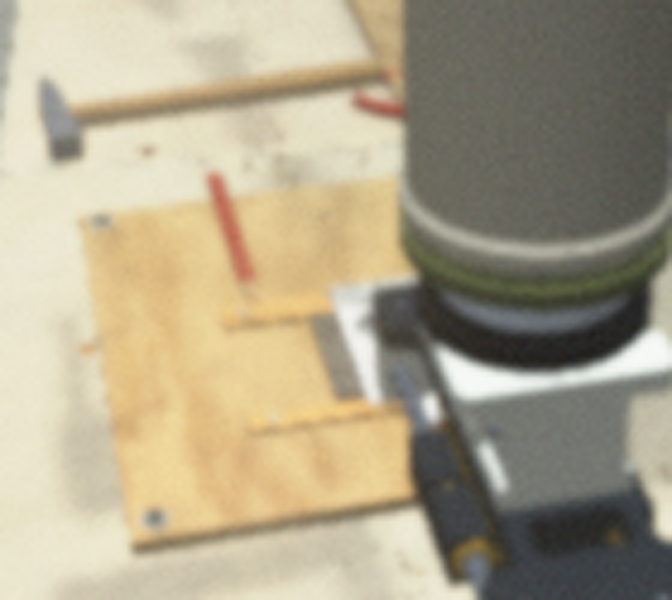

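```bash
cat > b.py <<'E'
from h import *
import sys
p=np.load('pose.npy')
im=cv2.imread(sys.argv[1]).astype(int)
# dark-brown bar mask around pivot
px=proj('top',J(p,[57.5,-147,38.5]))
m=np.zeros(im.shape[:2],np.uint8)
y,x=np.mgrid[:420,:560]
dist=np.hypot(x-px[0],y-px[1])
m=((im.sum(2)<260)&(dist<16)).astype(np.uint8)
n,l,st,_=cv2.connectedComponentsWithStats(m); 
k=1+np.argmax(st[1:,4]); ys,xs=np.where(l==k)
W=np.array([unproj('top',(a,b),.0385)[:2] for a,b in zip(xs,ys)])
c,s=np.cos(p[2]),np.sin(p[2]); L=(W-p[:2])@np.array([[c,-s],[s,c]])*1000
C=np.cov(L.T); w,v=np.linalg.eigh(C); d=v[:,1]
print(len(xs),'mean',L.mean(0).round(1),'ext',np.ptp((L-L.mean(0))@d).round(1),'angle rad',np.arctan2(d[1],d[0]).round(3))
E
python3 b.py pics/top0.png; python3 b.py pics/top12.png; python3 - <<'E'
from h import *
read_camera('top')
for q in('button',):
  for r in silhouettes('top',q)[:2]:
    m=r['region'].astype(np.uint8);cs,_=cv2.findContours(m,0,2);k=max(cs,key=cv2.contourArea)
    print(r['confidence'],cv2.minAreaRect(k))
p=np.load('pose.npy');a=proj('top',J(p,[[57.5,-112,38.5],[57.5,-182,38.5]]));print('square bar px',a,np.degrees(np.arctan2(*(a[1]-a[0])[::-1])))
E
```

```text
62 mean [  38.8 -141.6] ext 31.5 angle rad 3.02
57 mean [  54.1 -165.4] ext 26.7 angle rad 1.509
0.73 ((315.0248718261719, 225.02761840820312), (26.121740341186523, 7.095442771911621), 3.012787342071533)
square bar px [[302.02575067 226.55679255]
 [328.69531297 223.63617   ]] -6.249640044803076
```

```bash
python3 d.py '(15,-190,100)' '(15,-190,31)'; python3 -m creep '[[-0.002,0.03,0.005,0,255],[-0.002,0.03,0.01,0,255],[-0.002,0.03,0.01,0,255],[-0.002,0.03,0.01,0,255],[-0.002,0.03,0.01,0,255],[-0.002,0.03,0.01,0,255],[-0.002,0.03,0.01,0,255],[-0.002,0.03,0.01,0,255],[-0.002,0.03,0.01,0,255],[-0.002,0.03,0.0,0,255],[0,0.014,0,0,255],[0,0,0,0,255]]'; python3 d.py '(22,-190,100)' '(22,-190,31)'
```

```text
t 19.3 tip in jig mm [  -5.2 -502.3  185.4] twist needed 0.002 F [-0.3 -0.1  1.3] Fjig [-0.3 -0.1  1.3] open 0.0003 q6 -2.39
(15,-190,100) tool delta mm [-20.7 312.3  85.5]
(15,-190,31) tool delta mm [ 0. -0. 69.]
t: 20.3
tool_pos: [0.5181, -0.0744, 0.1113]
orientation: [0.177, -3.137, -0.001]
force: [0.5, 0.2, -0.8]
opening: 0.0006
t 20.3 tip in jig mm [  14.1 -186.   100.3] twist needed 0.005 F [ 0.5  0.2 -0.8] Fjig [ 0.6  0.2 -0.8] open 0.0006 q6 -1.92
(22,-190,100) tool delta mm [-7.8 -4.   0.3]
(22,-190,31) tool delta mm [ 0.  -0.1 69. ]
```

```bash
python3 -m creep '[[-0.006,-0.004,0.014,0.005,255],[0,0,0.015,0,255],[0,0,0.015,0,255],[0,0,0.014,0,255],[0,0,0.011,0,255],[0,0,0,0,255]]'; python3 d.py '(38,-190,31)' '(41,-190,31)'
```

```text
t: 20.8
tool_pos: [0.5233, -0.0815, 0.04]
orientation: [0.162, -3.134, -0.001]
force: [0.2, -0.2, 0.3]
opening: 0.0002
t 20.8 tip in jig mm [  18.6 -193.7   29. ] twist needed -0.005 F [ 0.2 -0.2  0.3] Fjig [ 0.2 -0.2  0.3] open 0.0002 q6 -1.93
(38,-190,31) tool delta mm [-19.4   3.8  -2.1]
(41,-190,31) tool delta mm [-3.  0. -0.]
```

```bash
python3 -m creep '[[-0.005,0.003,-0.002,0,255],[-0.005,0,0,0,255],[-0.004,0,0,0,255],[-0.002,0,0,0,255],[-0.001,0,0,0,255],[-0.001,0,0,0,255],[-0.001,0,0,0,255],[-0.001,0,0,0,255],[0,0,0,0,255],[0,0,0,0,255]]'; python3 d.py 
python3 - <<'E'
from h import *
im=save('side','side13.png'); c=im[200:275,240:320,::-1]; cv2.imwrite('pics/crop16.png',cv2.resize(c,None,fx=8,fy=8,interpolation=cv2.INTER_CUBIC))
im=save('top','top13.png'); c=im[190:325,180:345,::-1]; cv2.imwrite('pics/crop17.png',cv2.resize(c,None,fx=4.8,fy=4.4,interpolation=cv2.INTER_CUBIC))
E
```

```text
t: 21.63
tool_pos: [0.5444, -0.0765, 0.0442]
orientation: [0.162, -3.137, 0.0]
force: [-0.9, -0.2, 1.1]
opening: 0.0004
t 21.63 tip in jig mm [  40.1 -190.9   33.2] twist needed -0.005 F [-0.9 -0.2  1.1] Fjig [-1.  -0.1  1.1] open 0.0004 q6 -1.91
```

View pics/crop16.png

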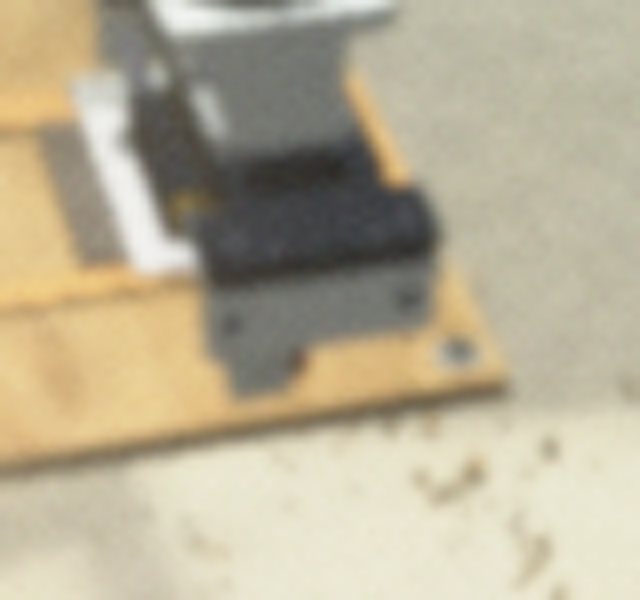

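View pics/crop17.png

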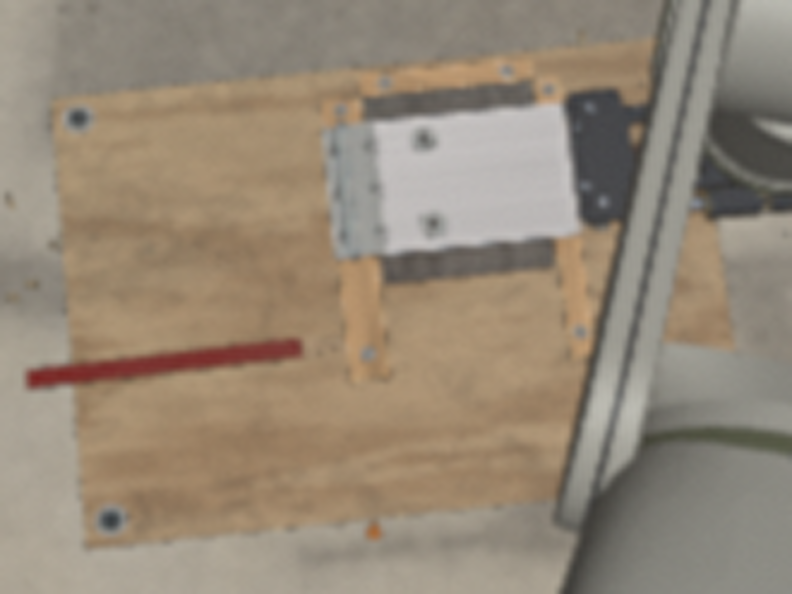

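```bash
python3 -m creep '[[0.005,0,0,0,255],[0.01,0,0,0,255],[0.005,-0.005,-0.01,0,255],[0,-0.02,-0.025,0,255],[0,-0.03,-0.03,0,255],[0,-0.03,-0.02,0,255],[0,-0.03,-0.01,0,255],[0,-0.03,0,0,255],[0,-0.03,0,0,255],[0,-0.03,0,0,255],[0,-0.03,0,0,255],[0,-0.03,0,0,255]]'; python3 -m creep '[[0,-0.03,0,0,255],[0,-0.03,0,0,255],[0,0,0,0,255]]'
python3 - <<'E'
from h import *
im=save('top','top14.png'); c=im[190:325,180:345,::-1]; cv2.imwrite('pics/crop18.png',cv2.resize(c,None,fx=4.8,fy=4.4,interpolation=cv2.INTER_CUBIC))
for r in silhouettes('top','button')[:2]:
    m=r['region'].astype(np.uint8);cs,_=cv2.findContours(m,0,2);k=max(cs,key=cv2.contourArea)
    print(r['confidence'],cv2.minAreaRect(k))
    ys,xs=np.where(m); v=np.linalg.eigh(np.cov(np.c_[xs,ys].T))[1][:,1]; print(np.degrees(np.arctan(v[1]/v[0])))
E
python3 b.py pics/top14.png
```

```text
t: 22.73
tool_pos: [0.5514, -0.3432, 0.1395]
orientation: [-0.162, 3.137, -0.0]
force: [0.2, 0.0, -0.2]
opening: 0.0003
t: 22.98
tool_pos: [0.5567, -0.4066, 0.139]
orientation: [-0.156, 3.138, -0.003]
force: [1.2, -0.5, -0.6]
opening: 0.0005
60 mean [  54.2 -165.7] ext 29.4 angle rad 1.55
```

View pics/crop18.png

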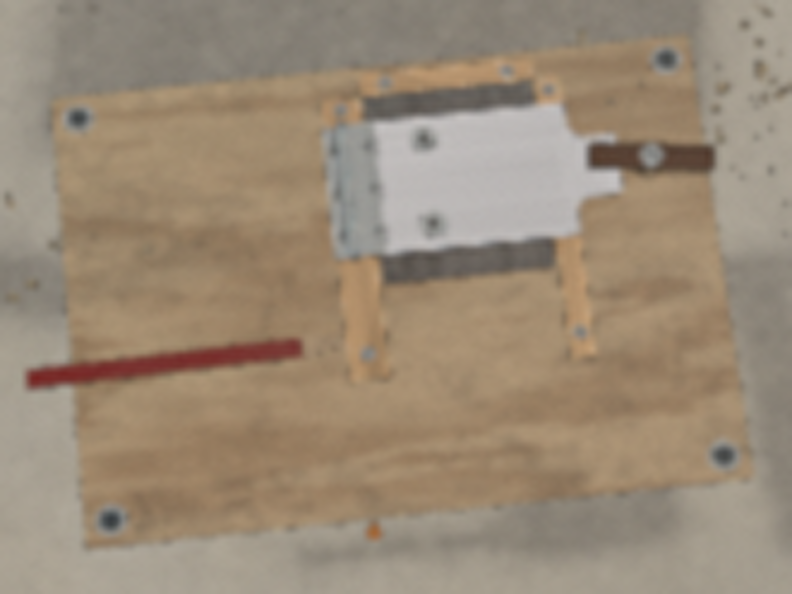

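```bash
cat > a.py <<'E'
from h import *
import sys
from scipy.ndimage import map_coordinates
p=np.load('pose.npy')
def ang(im):
    g=im.astype(float).sum(2)
    out=[]
    for side,ys in (('outer',np.arange(-179,-156,1.)),('inner',np.arange(-137,-114,1.))):
        xs=np.arange(30,86,.5); cen=[]
        for y in ys:
            q=proj('top',J(p,np.c_[xs,np.full_like(xs,y),np.full_like(xs,38.5)]))
            v=map_coordinates(g,[q[:,1],q[:,0]],order=1)
            bg=np.interp(xs,[xs[0],xs[-1]],[np.median(v[:14]),np.median(v[-14:])])
            w=np.clip(330-v,0,None)
            cen.append((w*xs).sum()/max(w.sum(),1e-9))
        k=np.polyfit(ys,cen,1); out.append((side,np.mean(cen).round(2),k[0].round(3)))
    o,i=out; t=(o[1]-i[1])/43.
    return out,'dev from square (+ = outer end toward -x):',round(t,3)
for f in sys.argv[1:]: print(f,ang(cv2.imread(f)))
E
python3 a.py pics/top12.png pics/top14.png
```

```text
pics/top12.png ([('outer', np.float64(53.87), np.float64(0.097)), ('inner', np.float64(60.45), np.float64(0.135))], 'dev from square (+ = outer end toward -x):', np.float64(-0.153))
pics/top14.png ([('outer', np.float64(54.3), np.float64(0.106)), ('inner', np.float64(60.05), np.float64(0.14))], 'dev from square (+ = outer end toward -x):', np.float64(-0.134))
```

```bash
python3 - <<'E'
from h import *
ims=[]
for i in range(6): ims.append(read_camera('top').astype(float))
im=np.mean(ims,0).astype(np.uint8)[:,:,::-1]; cv2.imwrite('pics/top15.png',im)
c=im[198:262,245:335]; cv2.imwrite('pics/crop19.png',cv2.resize(c,None,fx=8.8,fy=8.8,interpolation=cv2.INTER_CUBIC))
p=np.load('pose.npy')
from scipy.ndimage import map_coordinates
g=im.astype(float).sum(2)
for y in(-70,-55,-41,-25,-10):
    xs=np.arange(98,132,2.); q=proj('top',J(p,np.c_[xs,np.full_like(xs,y),np.full_like(xs,18.)])); print(y,[(int(a),int(b)) for a,b in zip(xs,map_coordinates(g,[q[:,1],q[:,0]],order=1))])
for y in(-70,-41,-10):
    xs=np.arange(-14,12,2.); q=proj('top',J(p,np.c_[xs,np.full_like(xs,y),np.full_like(xs,19.)])); print(y,[(int(a),int(b)) for a,b in zip(xs,map_coordinates(g,[q[:,1],q[:,0]],order=1))])
E
```

```text
-70 [(98, 522), (100, 435), (102, 344), (104, 296), (106, 280), (108, 283), (110, 280), (112, 287), (114, 310), (116, 375), (118, 412), (120, 431), (122, 435), (124, 443), (126, 452), (128, 454), (130, 433)]
-55 [(98, 472), (100, 381), (102, 301), (104, 285), (106, 284), (108, 285), (110, 284), (112, 295), (114, 330), (116, 373), (118, 410), (120, 424), (122, 433), (124, 437), (126, 434), (128, 408), (130, 384)]
-41 [(98, 501), (100, 404), (102, 328), (104, 284), (106, 278), (108, 281), (110, 285), (112, 292), (114, 310), (116, 362), (118, 404), (120, 429), (122, 434), (124, 440), (126, 441), (128, 435), (130, 406)]
-25 [(98, 507), (100, 410), (102, 304), (104, 272), (106, 262), (108, 264), (110, 261), (112, 276), (114, 313), (116, 375), (118, 396), (120, 406), (122, 412), (124, 429), (126, 444), (128, 440), (130, 417)]
-10 [(98, 467), (100, 375), (102, 306), (104, 279), (106, 285), (108, 288), (110, 289), (112, 291), (114, 319), (116, 354), (118, 387), (120, 395), (122, 401), (124, 406), (126, 407), (128, 380), (130, 364)]
-70 [(-14, 415), (-12, 407), (-10, 402), (-8, 405), (-6, 414), (-4, 418), (-2, 407), (0, 354), (2, 312), (4, 292), (6, 293), (8, 299), (10, 301)]
-41 [(-14, 414), (-12, 416), (-10, 414), (-8, 415), (-6, 415), (-4, 408), (-2, 378), (0, 335), (2, 302), (4, 285), (6, 289), (8, 293), (10, 294)]
-10 [(-14, 409), (-12, 398), (-10, 388), (-8, 382), (-6, 380), (-4, 372), (-2, 339), (0, 299), (2, 265), (4, 258), (6, 254), (8, 252), (10, 250)]
```

View pics/crop19.png

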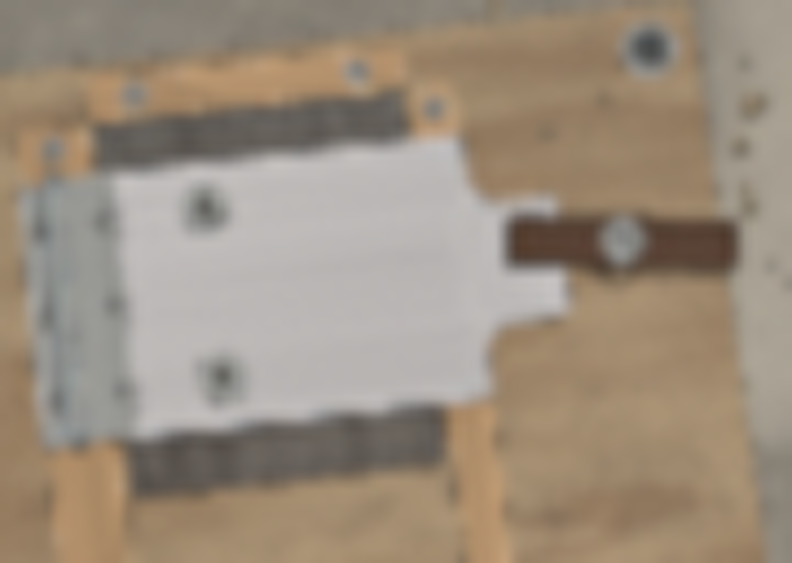

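```bash
python3 d.py '(22,-191,90)'; python3 -m creep '[[0,0.03,0,0,255],[0,0.03,0,0,255],[0,0.03,0.0,0,255],[0,0.03,0.005,0,255],[0,0.03,0.005,0,255],[0,0.03,0.005,0,255],[0,0.03,0.005,0,255],[0,0.03,0.005,0,255],[0,0.03,0.005,0,255],[0,0.03,0.005,0,255],[0,0,0,0,255],[0,0,0,0,255]]'; python3 d.py '(24,-191,31)'
```

```text
t 23.38 tip in jig mm [  18.8 -514.1  128. ] twist needed -0.004 F [-0.1  0.1 -0.1] Fjig [-0.1  0.1 -0.1] open 0.0003 q6 -2.37
(22,-191,90) tool delta mm [ -1.9 323.1  38. ]
t: 24.38
tool_pos: [0.5267, -0.1008, 0.1036]
orientation: [0.168, -3.137, -0.0]
force: [0.9, -0.4, -0.5]
opening: 0.0007
t 24.38 tip in jig mm [  19.8 -213.2   92.6] twist needed -0.001 F [ 0.9 -0.4 -0.5] Fjig [ 0.8 -0.5 -0.5] open 0.0007 q6 -1.96
(24,-191,31) tool delta mm [-4.2 22.2 61.6]
```

```bash
python3 -m creep '[[-0.002,0.011,0.01,0,255],[-0.002,0.011,0.012,0,255],[0,0,0.014,0,255],[0,0,0.014,0,255],[0,0,0.011,0,255],[0,0,0,0,255],[0,0,0,0,255]]'; python3 d.py '(40,-191,31)' '(44,-191,31)'
```

```text
t: 24.97
tool_pos: [0.5278, -0.0803, 0.0413]
orientation: [0.161, -3.135, -0.001]
force: [-0.7, 0.0, 1.2]
opening: 0.0007
t 24.97 tip in jig mm [  23.2 -192.9   30.3] twist needed -0.006 F [-0.7  0.   1.2] Fjig [-0.7  0.1  1.2] open 0.0007 q6 -1.92
(40,-191,31) tool delta mm [-16.8   2.   -0.7]
(44,-191,31) tool delta mm [-4.  0. -0.]
```

```bash
python3 -m creep '[[-0.005,0.002,0,-0.006,255],[-0.005,0,0,0,255],[-0.004,0,0,0,255],[-0.002,0,0,0,255],[-0.001,0,0,0,255],[-0.001,0,0,0,255],[-0.001,0,0,0,255],[-0.001,0,0,0,255],[0,0,0,0,255],[0,0,0,0,255]]'; python3 d.py '(44.3,-191,31)'
```

```text
t: 25.8
tool_pos: [0.549, -0.0771, 0.0432]
orientation: [-0.171, 3.136, -0.002]
force: [-1.5, -5.3, 4.0]
opening: 0.0003
t 25.8 tip in jig mm [  44.6 -192.1   32.2] twist needed 0.001 F [-1.5 -5.3  4. ] Fjig [-2.1 -5.1  4. ] open 0.0003 q6 -1.91
(44.3,-191,31) tool delta mm [0.3 1.1 1.2]
```

```bash
python3 -m creep '[[0.005,0,0,0,255],[0.01,0,0,0,255],[0.005,-0.005,-0.01,0,255],[0,-0.02,-0.025,0,255],[0,-0.03,-0.03,0,255],[0,-0.03,-0.02,0,255],[0,-0.03,-0.01,0,255],[0,-0.03,0,0,255],[0,-0.03,0,0,255],[0,-0.03,0,0,255],[0,-0.03,0,0,255],[0,-0.03,0,0,255]]'; python3 -m creep '[[0,-0.03,0,0,255],[0,-0.03,0,0,255],[0,0,0,0,255]]'
python3 - <<'E'
from h import *
ims=[]
for i in range(4): ims.append(read_camera('top').astype(float))
im=np.mean(ims,0).astype(np.uint8)[:,:,::-1]; cv2.imwrite('pics/top16.png',im)
c=im[198:262,245:335]; cv2.imwrite('pics/crop20.png',cv2.resize(c,None,fx=8.8,fy=8.8,interpolation=cv2.INTER_CUBIC))
E
python3 a.py pics/top16.png pics/top15.png
```

```text
t: 26.8
tool_pos: [0.557, -0.3426, 0.1375]
orientation: [-0.172, 3.137, 0.001]
force: [0.1, 0.4, -0.9]
opening: 0.0004
t: 27.05
tool_pos: [0.5627, -0.406, 0.137]
orientation: [0.166, -3.137, 0.002]
force: [0.5, -1.0, 0.6]
opening: 0.0009
pics/top16.png ([('outer', np.float64(54.02), np.float64(0.093)), ('inner', np.float64(60.28), np.float64(0.132))], 'dev from square (+ = outer end toward -x):', np.float64(-0.146))
pics/top15.png ([('outer', np.float64(54.29), np.float64(0.105)), ('inner', np.float64(60.04), np.float64(0.14))], 'dev from square (+ = outer end toward -x):', np.float64(-0.134))
```

View pics/crop20.png

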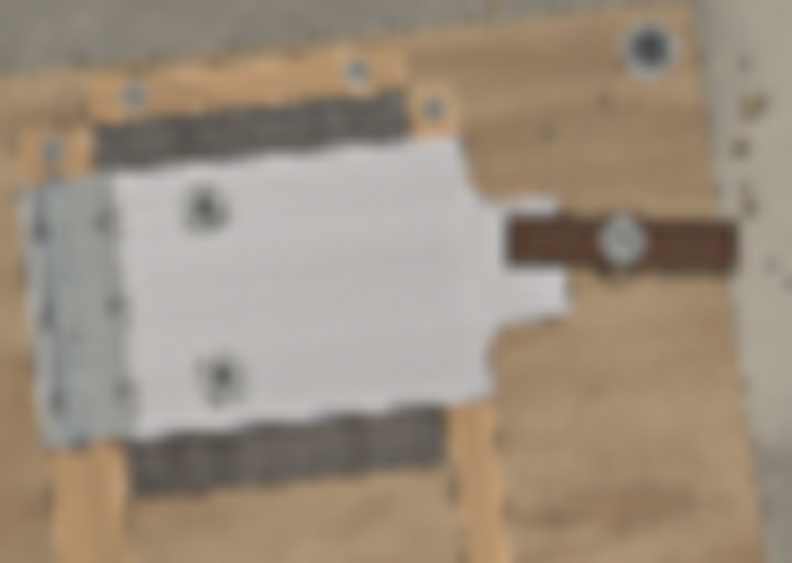

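```bash
python3 -m creep '[[0.003,0.03,0,0,255],[0.003,0.03,0,0,255],[0.003,0.03,0.0,0,255],[0,0.03,0.005,0,255],[0,0.03,0.005,0,255],[0,0.03,0.005,0,255],[0,0.03,0.005,0,255],[0,0.03,0.005,0,255],[0,0.03,0.005,0,255],[0,0.03,0.005,0,255],[0,0.02,0,0,255],[0,0.01,0,0,255]]'; python3 d.py '(20,-177,31)'
```

```text
t: 28.25
tool_pos: [0.5177, -0.0701, 0.1019]
orientation: [0.177, -3.136, -0.002]
force: [0.1, -0.3, -0.5]
opening: 0.0002
t 28.25 tip in jig mm [  14.3 -181.8   90.9] twist needed 0.004 F [ 0.1 -0.3 -0.5] Fjig [ 0.1 -0.4 -0.5] open 0.0002 q6 -1.92
(20,-177,31) tool delta mm [-5.8  4.7 59.9]
```

```bash
python3 -m creep '[[-0.002,0.004,0.01,0.004,255],[-0.002,0,0.012,0,255],[0,0,0.014,0,255],[0,0,0.013,0,255],[0,0,0.01,0,255],[0,0,0,0,255],[0,0,0,0,255]]'; python3 d.py '(30,-177,31)' '(38.5,-177,31)'
```

```text
t: 28.83
tool_pos: [0.5217, -0.0701, 0.0419]
orientation: [0.164, -3.135, -0.001]
force: [-0.2, -0.0, -0.4]
opening: 0.0002
t 28.83 tip in jig mm [  18.2 -182.1   30.9] twist needed -0.004 F [-0.2 -0.  -0.4] Fjig [-0.2 -0.  -0.4] open 0.0002 q6 -1.91
(30,-177,31) tool delta mm [-11.7   5.2  -0.1]
(38.5,-177,31) tool delta mm [-8.5  0.  -0. ]
```

```bash
python3 -m creep '[[0,0.006,0,-0.004,255],[-0.005,0,0,0,255],[-0.005,0,0,0,255],[-0.002,0,0,0,255],[-0.002,0,0,0,255],[-0.001,0,0,0,255],[-0.001,0,0,0,255],[-0.001,0,0,0,255],[-0.001,0,0,0,255],[0,0,0,0,255],[0,0,0,0,255]]'; python3 d.py 
python3 - <<'E'
from h import *
im=save('side','side17.png'); c=im[200:275,240:320,::-1]; cv2.imwrite('pics/crop21.png',cv2.resize(c,None,fx=8,fy=8,interpolation=cv2.INTER_CUBIC))
E
```

```text
t: 29.75
tool_pos: [0.5397, -0.0616, 0.043]
orientation: [0.171, -3.137, -0.0]
force: [-1.4, -0.0, 0.2]
opening: 0.0005
t 29.75 tip in jig mm [  37.  -175.7   32. ] twist needed 0.001 F [-1.4 -0.   0.2] Fjig [-1.4  0.1  0.2] open 0.0005 q6 -1.89
```

View pics/crop21.png

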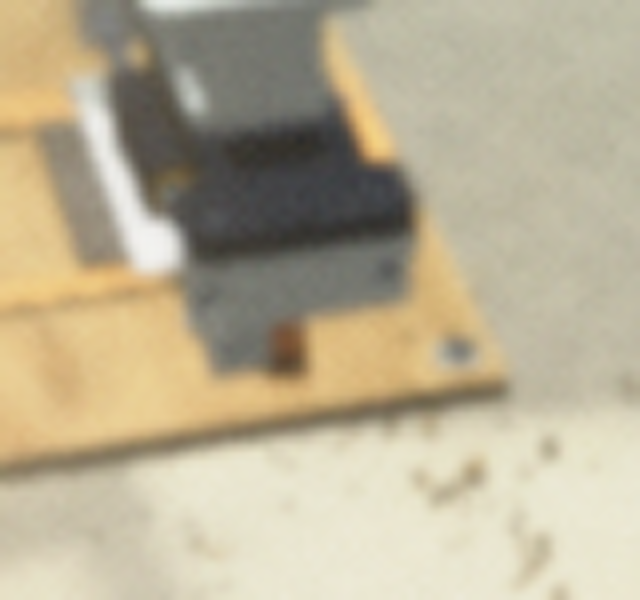

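```bash
python3 -m creep '[[-0.001,0,0,0,255],[-0.001,0,0,0,255],[-0.001,0,0,0,255],[0,0,0,0,255],[0,0,0,0,255]]'; python3 d.py;python3 -m creep '[[0.005,0,0,0,255],[0.01,0,0,0,255],[0.005,-0.005,-0.01,0,255],[0,-0.02,-0.025,0,255],[0,-0.03,-0.03,0,255],[0,-0.03,-0.02,0,255],[0,-0.03,-0.01,0,255],[0,-0.03,0,0,255],[0,-0.03,0,0,255],[0,-0.03,0,0,255],[0,-0.03,0,0,255],[0,-0.03,0,0,255]]'
python3 - <<'E'
from h import *
ims=[]
for i in range(4): ims.append(read_camera('top').astype(float))
im=np.mean(ims,0).astype(np.uint8)[:,:,::-1]; cv2.imwrite('pics/top18.png',im)
c=im[198:262,245:335]; cv2.imwrite('pics/crop22.png',cv2.resize(c,None,fx=8.8,fy=8.8,interpolation=cv2.INTER_CUBIC))
E
python3 a.py pics/top18.png
```

```text
t: 30.22
tool_pos: [0.543, -0.0612, 0.0431]
orientation: [-0.172, 3.137, 0.0]
force: [0.4, 0.6, -0.2]
opening: 0.0004
t 30.22 tip in jig mm [  40.3 -175.6   32.1] twist needed 0.001 F [ 0.4  0.6 -0.2] Fjig [ 0.5  0.6 -0.2] open 0.0004 q6 -1.89
t: 31.22
tool_pos: [0.5515, -0.3283, 0.1387]
orientation: [-0.171, 3.136, -0.001]
force: [-0.0, -0.0, 0.0]
opening: 0.0004
pics/top18.png ([('outer', np.float64(56.65), np.float64(-0.008)), ('inner', np.float64(57.79), np.float64(0.05))], 'dev from square (+ = outer end toward -x):', np.float64(-0.027))
```

View pics/crop22.png

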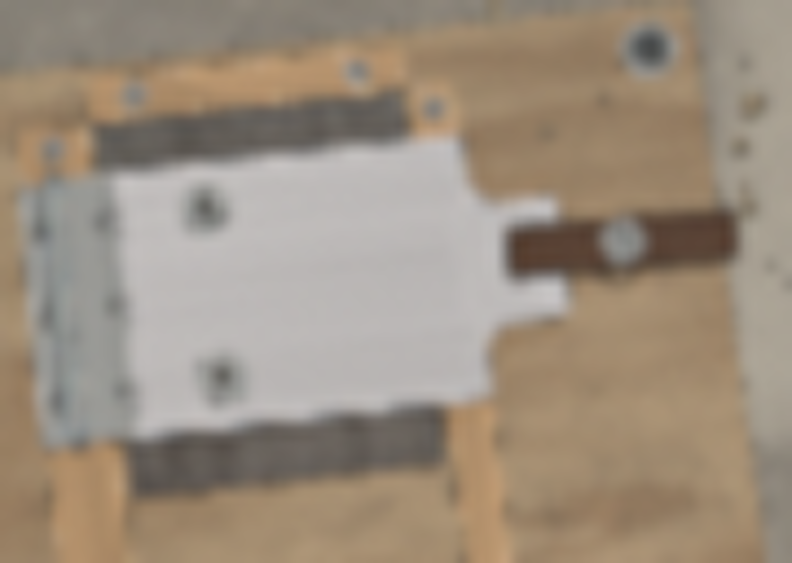

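```bash
python3 - <<'E'
from h import *
a=cv2.GaussianBlur(cv2.imread('pics/top0.png'),(3,3),0).astype(int);b=cv2.GaussianBlur(cv2.imread('pics/top18.png'),(3,3),0).astype(int)
d=(abs(a-b).sum(2)>90).astype(np.uint8); n,l,s,c=cv2.connectedComponentsWithStats(d)
print([(s[i].tolist()) for i in range(1,n) if s[i,4]>12])
E
python3 d.py; python3 -m creep '[[0,0,0,0,255],[0,0,0,0,255]]'; python3 -c "
from plant import *
print(close_job())"
```

```text
[[498, 129, 62, 80, 3292], [467, 139, 30, 44, 591], [339, 178, 163, 242, 5910], [492, 179, 11, 19, 101], [443, 198, 6, 40, 130], [492, 199, 24, 25, 291], [513, 201, 47, 109, 1312], [256, 210, 34, 7, 113], [313, 212, 7, 11, 61], [256, 214, 53, 34, 1339], [195, 219, 56, 32, 1446], [319, 221, 10, 7, 60], [303, 223, 9, 6, 46], [311, 229, 7, 10, 63], [523, 247, 10, 11, 49], [501, 249, 11, 22, 144], [261, 252, 36, 11, 274], [449, 261, 30, 13, 71], [514, 263, 8, 12, 46], [372, 273, 127, 147, 10747], [510, 273, 9, 12, 67], [503, 287, 10, 15, 87], [505, 304, 9, 9, 29], [0, 341, 5, 7, 27], [0, 351, 68, 69, 3062], [14, 351, 10, 6, 41], [234, 390, 82, 30, 1431]]
t 31.42 tip in jig mm [  19.8 -440.9  127. ] twist needed -0.001 F [ 0.2  0.9 -0.2] Fjig [ 0.3  0.9 -0.2] open 0.0004 q6 -2.29
t: 31.58
tool_pos: [0.5517, -0.3252, 0.1378]
orientation: [-0.173, 3.137, 0.001]
force: [-0.3, -0.3, 0.3]
opening: 0.0003
the job is handed in; nothing more can be done
None
```

View pics/top18.png

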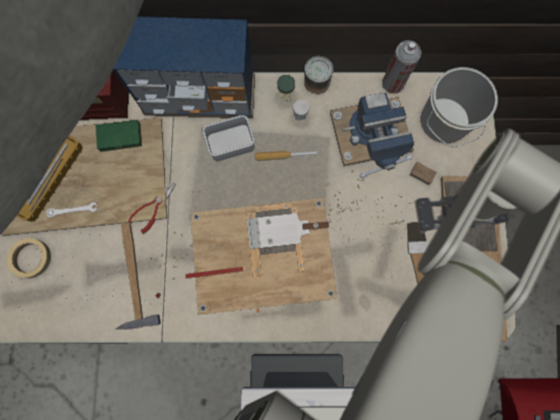

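The jig is set up in the order asked, using only the closed fingertips, and the job was handed in at about 31.6 s.

- **Shingle:** pushed home. The finger came to rest with about 11 N of push, within 0.1 mm of where home should be, and the top picture shows no gap at the end stop.
- **Leaf:** flipped over and pressed shut. The fingertip read z = 24.6 mm with about 13 N, against 24.5 mm when shut.
- **Button:** square across the tab to within about 0.03 rad in the last top picture. My first push overshot by about 0.15 rad. One correction barely moved it, a second slid past the bar's end with about 5 N on the wrist, and a third squared it.
- **Other things:** the pencil, hammer, yellow screwdriver and block show no change between the first and last top pictures. The arm partly hid the paint brush at the end, so I could not fully check it. The gripper stayed high when it moved near there.

The wrist force was read only at the end of each move. The highest reading was about 14 N.

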